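# Refit the rollers of a roller bed

## Robot

A 7-joint arm with a two-finger parallel gripper is mounted at the origin on the work surface. World frame = base frame: x ahead of the robot, y to its left, z up, the work surface at z = 0. Lengths are in m, angles in degrees, forces in N, time in s.
With the tool pointing down it reaches from about 0.4 to 0.875 m from the base axis. Payload 6.5 kg.
Tool frame: the origin (TCP) lies at the very end of the fingers, on their centre line; the grasp point (between the pads) lies 19 mm behind it (grip_point_offset is the distance from the TCP to the grasp point, in m); z points along the fingers, y is the direction in which the jaws open and shut (so a half turn about z gives the same grasp; the last joint's range is limited). The gripper opens to 88 mm and grips with 3 to 60 N. Pads are 18 mm wide; open, the fingers measure 123 mm over their backs; the gripper's body (75 mm by 187 mm) begins 45 mm behind the grasp point.
Start: joints at [72.983, 30.733, -0.252, 88.115, 0.149, 61.152, -4.079], TCP at [0.149, -0.633, 0.239] pointing down, gripper open.
Joint ranges: [-154.64, 154.64], [-21.42, 123.67], [-72.66, 72.17], [13.99, 137.28], [-74.86, 254.86], [10.95, 109.41], [-158.01, 158.01]. Speed limits (degrees/s): [136.94, 136.94, 180, 180, 180, 180, 180].

## Interface

Orientations are given as a 3x3 rotation matrix whose columns are the frame's x, y, z axes.
In Python, from workcell import * gives the robot as it stands.
- The arm moves only by the shell command python3 -m handwheel 'ROWS' [FORCE]. ROWS is JSON, a list of rows, each a list of 7 numbers: the shift along the tool's x, y, z scaled (see below), then the turn, a rotation vector about the tool's x, y, z scaled (see below), then the opening in per cent of the stroke, from 0 (shut) to 100 (fully open). In form: [[dx, dy, dz, ax, ay, az, hand], ...]. A call has exactly 5 rows; each row is the pose to reach, as a shift and turn from the pose commanded when the call began, along the tool's axes at that moment, turning the shorter way round; what a row does not reach only later rows make up. The controller multiplies each number of a shift by 0.1 m and each number of a turn by pi rad. A row lasts 1/12 s, in which the tool goes at most 41.7 mm and 7.16 degrees, less where a joint would pass 70% of its speed; a pose out of reach is approached as far as the arm can. A call with a number of a shift or a turn outside -1 to 1 is refused whole. A call with a gripper value outside its range is refused whole. The fingers move at their own pace and stop on an object; FORCE is the grip in N (left out, the last holds). Time passes only in rows, so rows that repeat a pose let the fingers close, or fill a call up. It gives the time, the measured TCP pose, the force and the opening at its end, in the units of the state.
- sense(): the state, without advancing time (a new reading comes with each control period).
- camera(name): name is "scene" or "side" or "wrist"; returns a dict with "pixels" (480x640x3 uint8, red, green, blue), "mtx" (3x3 intrinsics, pixels), "distortion" ([k1, k2, p1, p2, k3] as OpenCV has them; the pictures are not rectified), "xyz" and "attitude" of the camera in the world. Camera axes: x right, y down, z forward; pixel columns grow to the right and rows downward; lengths in m; the calibration is good to about 2 mm. A picture is of the moment at which its call begins. There is no depth.
- hand_in(): hands the job in, once; it reports no verdict.
Trained networks look in the newest picture that a camera, given by its name, has taken for a name from the list of things; names that differ only in an ending like _2 or _b are one class to them, and where a whole thing is asked for, a point or a joint stands for the part that bears it (a point fixed in the world has none). Each returns a list of dicts, best first, with "confidence" (0 to 1); they miss things now and then, are a little off and sometimes report something else, mostly with a low value. They report only what shows in the picture. A call takes as long as a camera call. They do not tell look-alikes from the thing itself.
- find_in(target, camera): "centre" ([x, y, z] in m, in world coordinates, good to about 4 mm: the middle of the surface that is visible of it).
- regions_of(target, camera): "pixels" (480x640 bool, what is visible of it).
- place_of(target, camera): "centre" ([x, y, z] in m, in world coordinates, good to about 4 mm: a listed point, or the origin of a listed thing).
The state is a dict: "time": time; "joint_positions": joint angles; "qd": joint speeds; "tau": joint torques, N m; "position": TCP position; "tcp_rot": TCP orientation; "contact_force": force on the tool from outside, world axes, zero at the start; "torque": the same for the moment, N m; "gripper_width": finger opening in m.
Only numpy, scipy, OpenCV 4.12 (cv2) and the standard library are available. Lean on these libraries where they do the work, as an engineer would, in place of code of your own. Each camera call takes 0.05 s, during which the arm holds its last target.

## Task

Three short rollers of this roller bed are out for cleaning and lie on the bench: put them back, one into each empty place, any roller in any place. Tilt each one to put an axle end through its hole in the closed rail (that rail may stand up to a centimetre off along its length, so feel for the hole), then swing the other end down into the open slot opposite, gently and without forcing, until the roller lies level and fully home like the one already fitted. Let go of them all, and leave the longer roller, the tools and everything else where they are.

Things in the scene. Friction and masses are not known exactly. Their poses are not given: they have to be found in the camera images.
- bed: roller bed bolted to the bench: two upright 4 mm steel rails, 360 mm long, 78 mm high, 130 mm apart inside, joined by three tie rods 12 mm thick, 18 mm up, midway between the roller places. Four places 85 mm apart, at y = -127.5 (has its roller already), -42.5, 42.5 and 127.5 mm. Origin on the bench under the bed's centre; x across it, from the closed rail to the slotted rail; y along the rails; z up
- hole_rail (a point): nominal middle of the closed rail's inner face (bed x = -65 mm), 62 mm up. At each place it has a hole 13 mm wide, 16 mm high, lower edge 57 mm above the bench, 5 mm of sheet over it. This rail is clamped through long slots and set by hand: its holes stand, all alike, up to 9 mm off either way along y from the readings, which do not show it: find the first hole by feel or by eye. The rail itself is tight
- slot_rail (a point): middle of the slotted rail's inner face (bed x = +65 mm), 62 mm up. At each place a slot 14 mm wide, open at the top (78 mm up), floor 57 mm above the bench. A seated roller lies level on the slot's floor and the hole's lower edge, tube top 6 mm above the rails, 5 mm end play each way. It cannot go in level: tilt it 18 to 26 degrees, low end through the hole, then swing the other end down, tube close to the closed rail
- pocket1 (a point): empty roller place 1 of the bed (beside the roller already fitted, at y = -42.5 mm of the bed): where the centre of a seated roller belongs, on the axle line, midway between the rails, 62 mm above the bench; x from the closed rail to the slotted rail (along the axle), y along the rails, z up. True to the slotted rail; the closed rail's hole may be up to 9 mm off along y
- pocket2 (a point): empty roller place 2 of the bed (at y = 42.5 mm of the bed): where the centre of a seated roller belongs, on the axle line, midway between the rails, 62 mm above the bench; x from the closed rail to the slotted rail (along the axle), y along the rails, z up. True to the slotted rail; the closed rail's hole may be up to 9 mm off along y
- pocket3 (a point): empty roller place 3 of the bed (at y = 127.5 mm of the bed): where the centre of a seated roller belongs, on the axle line, midway between the rails, 62 mm above the bench; x from the closed rail to the slotted rail (along the axle), y along the rails, z up. True to the slotted rail; the closed rail's hole may be up to 9 mm off along y
- roller1_mid (a point): one of three alike: loose steel roller, tube 44 mm diameter, 120 mm long, its fixed axle 10 mm thick, square-ended with a 1 mm chamfer, standing out 18 mm at each end (156 mm overall), 0.3 to 0.6 kg, both ends alike. Point: its centre, on the axis; x along the axle. Lies on its side on the bench, centre 22 mm up; it can roll
- roller2_mid (a point): one of three alike: loose steel roller, tube 44 mm diameter, 120 mm long, its fixed axle 10 mm thick, square-ended with a 1 mm chamfer, standing out 18 mm at each end (156 mm overall), 0.3 to 0.6 kg, both ends alike. Point: its centre, on the axis; x along the axle. Lies on its side on the bench, centre 22 mm up; it can roll
- roller3_mid (a point): one of three alike: loose steel roller, tube 44 mm diameter, 120 mm long, its fixed axle 10 mm thick, square-ended with a 1 mm chamfer, standing out 18 mm at each end (156 mm overall), 0.3 to 0.6 kg, both ends alike. Point: its centre, on the axis; x along the axle. Lies on its side on the bench, centre 22 mm up; it can roll
- spare_roller_mid (a point): a longer roller for another bed, to be left alone: same tube and axle but the tube is 150 mm long (186 mm overall). This point is its centre; x along its axle
- wrench: open-ended wrench 200 mm long lying on the bench between the bed and the rollers; origin at its middle, underside; to be left alone
- hammer: hammer 300 mm long lying beyond the rollers; origin at its middle, underside; to be left alone
- gel_tub: plain white tub with a grey lid, 72 mm diameter, 65 mm tall, standing beyond the gap between the bed and the rollers; origin at the centre of its foot; to be left alone
- pipe_offcut: short piece of steel pipe standing on end between the rollers, 48 mm diameter, 50 mm high; origin at the centre of its foot; to be left alone
- weld_magnet: flat blue triangular welding magnet about 120 mm across, 15 mm thick, lying on the robot's side of the bed; origin at its middle, underside; to be left alone
- g_clamp: steel screw clamp 160 mm long, 17 mm thick, lying flat on the robot's side of the rollers; origin at the middle of its back, underside; to be left alone
Mind the look-alikes: they are no part of the job. What is shaped like the part that bears roller1_mid but purple is not meant. Leave any yellow look-alike of the part that bears roller2_mid alone.

How it is judged (in metres and radians):
At the end, for the whole second after the job is handed in: Each of the three short rollers lies in an empty place of the bed of its own, at rest: its centre within 8 mm sideways (along the rails), 8 mm endways (its end play is 5 mm) and 3 mm in height of that place's point, its axis within 0.035 rad of level and 0.11 rad of the bed's x axis (((x of roller1_mid in the frame of pocket1 between -0.008 and 0.008 m and y of roller1_mid in the frame of pocket1 between -0.008 and 0.008 m and z of roller1_mid in the frame of pocket1 between -0.003 and 0.003 m) or (x of roller1_mid in the frame of pocket2 between -0.008 and 0.008 m and y of roller1_mid in the frame of pocket2 between -0.008 and 0.008 m and z of roller1_mid in the frame of pocket2 between -0.003 and 0.003 m) or (x of roller1_mid in the frame of pocket3 between -0.008 and 0.008 m and y of roller1_mid in the frame of pocket3 between -0.008 and 0.008 m and z of roller1_mid in the frame of pocket3 between -0.003 and 0.003 m)) and angle between the x axis of each of roller1_mid, roller2_mid, roller3_mid and the x axis of bed, either way round below 0.11 rad and angle between roller1_mid's own x axis and vertical between 1.5358 and 1.6058 rad and ((x of roller2_mid in the frame of pocket1 between -0.008 and 0.008 m and y of roller2_mid in the frame of pocket1 between -0.008 and 0.008 m and z of roller2_mid in the frame of pocket1 between -0.003 and 0.003 m) or (x of roller2_mid in the frame of pocket2 between -0.008 and 0.008 m and y of roller2_mid in the frame of pocket2 between -0.008 and 0.008 m and z of roller2_mid in the frame of pocket2 between -0.003 and 0.003 m) or (x of roller2_mid in the frame of pocket3 between -0.008 and 0.008 m and y of roller2_mid in the frame of pocket3 between -0.008 and 0.008 m and z of roller2_mid in the frame of pocket3 between -0.003 and 0.003 m)) and angle between roller2_mid's own x axis and vertical between 1.5358 and 1.6058 rad and ((x of roller3_mid in the frame of pocket1 between -0.008 and 0.008 m and y of roller3_mid in the frame of pocket1 between -0.008 and 0.008 m and z of roller3_mid in the frame of pocket1 between -0.003 and 0.003 m) or (x of roller3_mid in the frame of pocket2 between -0.008 and 0.008 m and y of roller3_mid in the frame of pocket2 between -0.008 and 0.008 m and z of roller3_mid in the frame of pocket2 between -0.003 and 0.003 m) or (x of roller3_mid in the frame of pocket3 between -0.008 and 0.008 m and y of roller3_mid in the frame of pocket3 between -0.008 and 0.008 m and z of roller3_mid in the frame of pocket3 between -0.003 and 0.003 m)) and angle between roller3_mid's own x axis and vertical between 1.5358 and 1.6058 rad and linear speed of each of roller1, roller2, roller3 below 0.02 m/s); the robot touches nothing.
It fails at once if a roller is dropped onto or forced against the bed (contact force above 80 N) (contact force between any of roller1, roller2, roller3 and bed above 80 N).
It fails at once if the longer roller or another bystander is moved by more than 30 mm (distance of any of spare_roller_mid, wrench, hammer, gel_tub, pipe_offcut, weld_magnet, g_clamp from where it was at the start of the episode above 0.03 m).
It also fails if it takes over 72 s, if anything falls off the work surface, if the arm or the gripper's body presses on something with over 40 N, if the wrist force passes 120 N, or if a joint passes its speed limit or range.

## Working session

There is one attempt and no reset: what is moved stays moved. The work goes in short steps, Python scripts to look and compute and a shell command to move; the robot and the scene stay as the last step left them, time stands still between calls to the robot, and variables do not carry over. Pictures are saved under pics/ and viewed, and the job is handed in when it is done.

```bash
ls; mkdir -p pics
python3 - <<'E'
from workcell import *
import cv2
s=sense(); print({k:s[k] for k in s})
for n in ["scene","side","wrist"]:
    c=camera(n); cv2.imwrite(f"pics/{n}0.png",c["pixels"][:,:,::-1]); print(n,c["xyz"],c["attitude"],c["mtx"],c["distortion"])
E
```

```text
pics
{'time': 0.0, 'joint_positions': array([72.98102799, 30.77615466, -0.25511159, 88.16804058,  0.15009305,
       61.15234452, -4.07846883]), 'qd': array([-0.09623884,  0.05202735,  0.01118146, -0.02622801, -0.0356529 ,
        0.05726944, -0.06534662]), 'tau': array([ 5.01915156e-05, -5.70982182e+01,  9.90792252e-01, -2.51610732e+01,
       -5.62473095e-02,  1.78552209e-02,  1.94082313e-04]), 'position': array([ 0.14856667, -0.63218361,  0.23787222]), 'tcp_rot': array([[ 9.73449880e-01,  2.28899691e-01, -5.13117000e-04],
       [ 2.28900227e-01, -9.73448576e-01,  1.59888428e-03],
       [-1.33508895e-04, -1.67388631e-03, -9.99998590e-01]]), 'contact_force': array([-0.17854988,  0.40404244, -0.4710215 ]), 'torque': array([0.02123831, 0.03834305, 0.01613793]), 'gripper_width': 0.08799337002096184}
scene [ 1.01342985 -0.48397847  0.75284417] [[ 0.77895494  0.42676085 -0.45946097]
 [ 0.62691173 -0.54694535  0.55482652]
 [-0.0145218  -0.72022633 -0.69358716]] [[452.75740556   0.         325.50268834]
 [  0.         452.75740556 240.71676708]
 [  0.           0.           1.        ]] [-0.00017426  0.          0.          0.          0.        ]
side [0.17779524 0.89710223 0.90118341] [[-0.91925821 -0.26219035  0.2936334 ]
 [-0.39363516  0.61974326 -0.67894746]
 [-0.00396385 -0.73971245 -0.67291142]] [[528.9554654    0.         316.6254155 ]
 [  0.         528.9554654  241.92989916]
 [  0.           0.           1.        ]] [-0.10469243  0.          0.          0.          0.        ]
wrist [ 0.22011501 -0.61578196  0.38248639] [[ 0.22947697 -0.93340218 -0.27586354]
 [-0.97331304 -0.22048293 -0.06363176]
 [-0.00142918  0.28310361 -0.95908827]] [[335.87225016   0.         322.79434216]
 [  0.         335.87225016 239.06017649]
 [  0.           0.           1.        ]] [-0.04253212  0.          0.          0.          0.        ]
```

View pics/scene0.png

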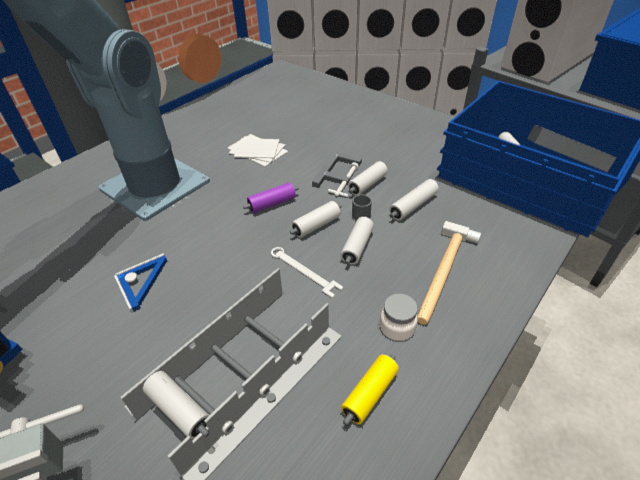

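View pics/side0.png

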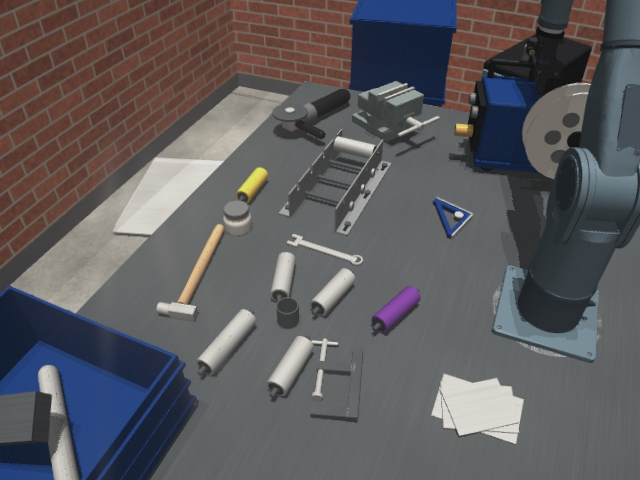

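Run:
```python
from workcell import *
import numpy as np
np.set_printoptions(precision=4,suppress=True)
for n in ["scene","side"]:
    camera(n)
    for t in ["bed","hole_rail","slot_rail","pocket1","pocket2","pocket3","roller1_mid","roller2_mid","roller3_mid","spare_roller_mid","wrench","hammer","gel_tub","pipe_offcut","weld_magnet","g_clamp"]:
        print(n,t,[(np.array(d["centre"]).round(4),round(d["confidence"],2)) for d in place_of(t,n)][:5])
print(sense()["time"])
```

```text
scene bed [(array([ 0.7821,  0.1901, -0.0059]), 0.56)]
scene hole_rail [(array([ 0.5403, -0.2562,  0.0646]), 0.95), (array([0.6082, 0.3645, 0.0236]), 0.69)]
scene slot_rail [(array([ 0.6665, -0.2512,  0.0643]), 0.91)]
scene pocket1 [(array([ 0.6073, -0.1241,  0.0611]), 0.87), (array([ 0.6047, -0.292 ,  0.0633]), 0.83), (array([ 0.6058, -0.2075,  0.06  ]), 0.56)]
scene pocket2 [(array([ 0.6073, -0.1241,  0.0611]), 0.87), (array([ 0.6047, -0.292 ,  0.0633]), 0.83), (array([ 0.6058, -0.2075,  0.06  ]), 0.56)]
scene pocket3 [(array([ 0.6073, -0.1241,  0.0611]), 0.87), (array([ 0.6047, -0.292 ,  0.0633]), 0.83), (array([ 0.6058, -0.2075,  0.06  ]), 0.56)]
scene roller1_mid [(array([0.4589, 0.1504, 0.025 ]), 0.73), (array([0.3108, 0.1462, 0.023 ]), 0.69), (array([0.5864, 0.1466, 0.0238]), 0.18)]
scene roller2_mid [(array([ 0.8217, -0.1431,  0.0198]), 0.68), (array([0.5812, 0.1443, 0.0208]), 0.65)]
scene roller3_mid [(array([0.4622, 0.3622, 0.0231]), 0.73)]
scene spare_roller_mid [(array([0.6098, 0.3641, 0.0236]), 0.67), (array([0.337 , 0.3431, 0.0007]), 0.58)]
scene wrench [(array([ 0.5362
[... 1030 characters left out ...]
5838, 0.1486, 0.0258]), 0.22)]
side roller1_mid [(array([0.4582, 0.1448, 0.024 ]), 0.97), (array([0.3133, 0.1345, 0.0271]), 0.94)]
side roller2_mid [(array([ 0.8251, -0.1433,  0.022 ]), 0.94), (array([0.5819, 0.1469, 0.0252]), 0.7)]
side roller3_mid [(array([0.4679, 0.3648, 0.0233]), 0.72)]
side spare_roller_mid [(array([0.614 , 0.361 , 0.0229]), 0.81)]
side wrench []
side hammer [(array([0.7808, 0.1933, 0.0011]), 0.68), (array([0.7799, 0.0153, 0.0006]), 0.6)]
side gel_tub [(array([0.7759, 0.0128, 0.0021]), 0.81)]
side pipe_offcut [(array([0.5272, 0.2393, 0.0013]), 0.58)]
side weld_magnet [(array([ 0.2951, -0.226 , -0.0006]), 0.74)]
side g_clamp [(array([0.4578, 0.1464, 0.0238]), 0.65)]
1.85
```

The scene shows the bed at about (240,360), already aligned roughly with world axes, and the short white rollers at about (316,220), (357,241) and (368,178). The longer roller is at (413,200). Next I'll get masks and zoomed views to fit exact poses.

Run:
```python
from workcell import *
import cv2, numpy as np, pickle
out={}
for n in ["scene","side"]:
    c=camera(n); out[n]=c
    out[n+"_m"]=[(t,[(d["confidence"],d["pixels"]) for d in regions_of(t,n)]) for t in ["roller1_mid","roller2_mid","spare_roller_mid"]]
    for t,l in out[n+"_m"]:
        for cf,m in l:
            ys,xs=np.nonzero(m); print(n,t,round(cf,2),xs.mean().round(),ys.mean().round(),len(xs))
pickle.dump(out,open("a.pkl","wb"))
im=out["scene"]["pixels"][260:480,110:360,::-1]; cv2.imwrite("pics/z1.png",cv2.resize(im,None,fx=2.7,fy=2.7,interpolation=cv2.INTER_CUBIC)[:600])
im=out["side"]["pixels"][120:250,260:410,::-1]; cv2.imwrite("pics/z2.png",cv2.resize(im,None,fx=4.5,fy=4.5,interpolation=cv2.INTER_CUBIC)[:600])
print(sense()["time"])
```

```text
scene roller1_mid 0.93 315.0 219.0 880
scene roller1_mid 0.58 229.0 382.0 15732
scene roller1_mid 0.55 271.0 197.0 884
scene roller2_mid 0.82 369.0 389.0 1964
scene roller2_mid 0.63 413.0 199.0 929
scene roller2_mid 0.48 445.0 266.0 1608
scene roller2_mid 0.43 229.0 382.0 15490
scene spare_roller_mid 0.58 413.0 199.0 855
side roller1_mid 0.82 332.0 292.0 965
side roller1_mid 0.65 395.0 309.0 1236
side roller2_mid 0.74 282.0 276.0 854
side roller2_mid 0.61 252.0 185.0 632
side spare_roller_mid 0.72 452.0 216.0 663
side spare_roller_mid 0.3 333.0 291.0 967
2.25
```

View pics/z1.png

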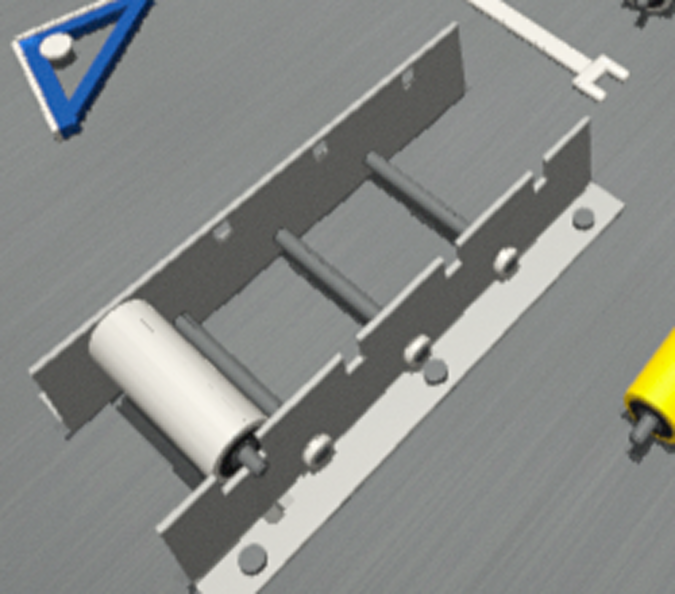

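View pics/z2.png

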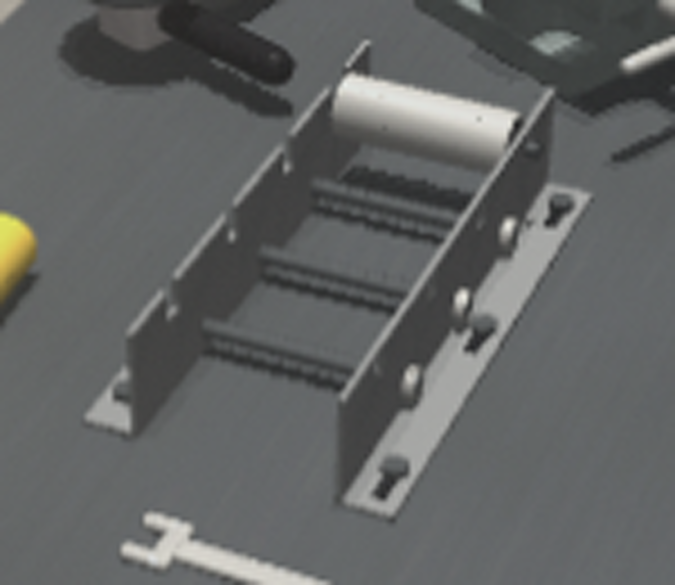

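The scene zoom shows three closed-rail holes at (222,231), (320,150) and (407,75), and the slots at (352,362), (452,265) and (540,182), so the holes can be measured by eye. I'll zoom further.

Run:
```python
import cv2, numpy as np, pickle
o=pickle.load(open("a.pkl","rb"));im=o["scene"]["pixels"][:,:,::-1]
def z(n,x0,y0,w,h,f):
    a=cv2.resize(im[y0:y0+h,x0:x0+w],None,fx=f,fy=f,interpolation=cv2.INTER_CUBIC)
    a=cv2.convertScaleAbs(a,alpha=1.4)
    for i in range(0,w,10): cv2.line(a,(i*f,0),(i*f,6),(0,0,255),1); cv2.putText(a,str(x0+i),(i*f,16),0,.35,(0,0,255))
    for i in range(0,h,10): cv2.line(a,(0,i*f),(6,i*f),(0,0,255),1); cv2.putText(a,str(y0+i),(8,i*f+4),0,.35,(0,0,255))
    cv2.imwrite("pics/"+n,a)
z("c1.png",180,265,105,85,7)
z("c2.png",230,300,105,105,5)
z("c3.png",280,150,170,120,4)
```

```text
(no output)
```

View pics/c1.png

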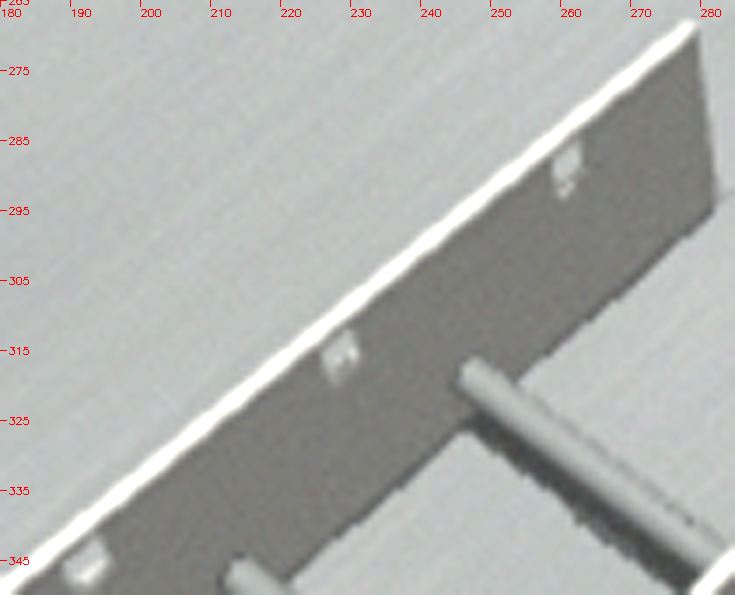

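View pics/c2.png

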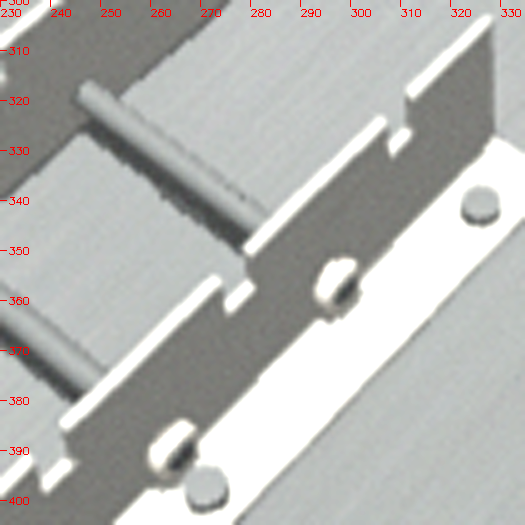

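View pics/c3.png

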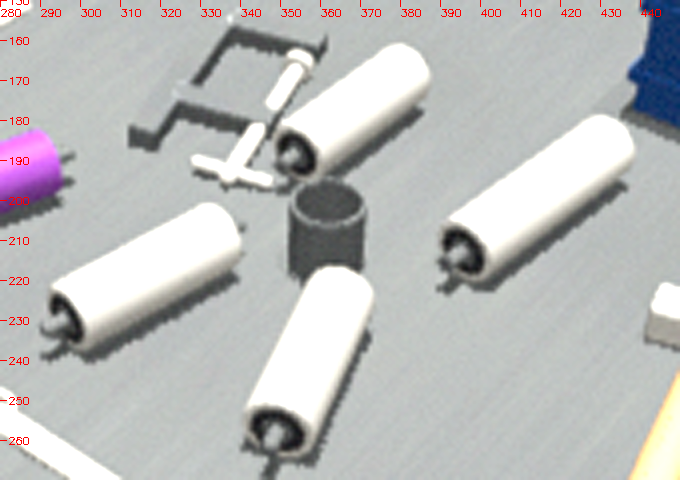

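```bash
cat > lib.py <<'E'
import numpy as np, cv2, pickle
from scipy.optimize import least_squares, minimize
np.set_printoptions(precision=4,suppress=True)
def proj(c,P):
    R=np.array(c["attitude"]);t=np.array(c["xyz"]);Rc=R.T
    return cv2.projectPoints(np.atleast_2d(P).astype(float),cv2.Rodrigues(Rc)[0],-Rc@t,np.array(c["mtx"]),np.array(c["distortion"]))[0][:,0]
def bedw(b,P):
    x,y,a=b[:3];c,s=np.cos(a),np.sin(a);P=np.atleast_2d(P)
    return np.c_[x+c*P[:,0]-s*P[:,1],y+s*P[:,0]+c*P[:,1],P[:,2]]
E
python3 - <<'E'
from lib import *
o=pickle.load(open("a.pkl","rb"))
Y=[-.0425,.0425,.1275]
sl=np.array([(241.4,395),(278,359.6),(310,328.4)]);ho=np.array([(192.4,345.3),(228.6,315.9),(261,289)])
ct=np.array([(327.4,303)]);cc=np.array([(279.6,268.9)])
pix=np.r_[sl,ho,ct,cc]
def P(p):
    return np.r_[[(.067,y,.057) for y in Y],[(-.0655,y+p[3],.065) for y in Y],[(.065,.18,.078)],[(-.065,.18+p[4],.078)]]+[0,0,p[5]]
def f(p): return np.r_[(proj(o["scene"],bedw(p,P(p)))-pix).ravel(), p[5]/.002]
r=least_squares(f,[.605,-.252,0,0,0,0]);print(r.x,np.degrees(r.x[2]));print(f(r.x)[:-1].reshape(-1,2))
E
```

```text
[ 0.6063 -0.2525 -0.0209  0.005   0.0057  0.0001] -1.1988195533212092
[[ 0.0732 -0.1891]
 [-0.2574 -0.043 ]
 [-0.0075 -0.1902]
 [-0.1311  0.5616]
 [ 0.0766 -0.1481]
 [ 0.3183 -0.2432]
 [-0.149   0.1308]
 [ 0.1188  0.145 ]]
```

Run:
```python
from lib import *
o=pickle.load(open("a.pkl","rb"))
def cyl(p,L=.12):
    x,y,a=p;u=np.array([np.cos(a),np.sin(a),0]);n=np.array([-np.sin(a),np.cos(a),0]);z=np.array([0,0,1])
    t=np.linspace(0,2*np.pi,40)
    ring=.022*(np.cos(t)[:,None]*n+np.sin(t)[:,None]*z)
    C=np.array([x,y,.022]);return np.r_[C+u*L/2+ring,C-u*L/2+ring]
S=4
def mask(c,p,L,box):
    q=cv2.convexHull(((proj(c,cyl(p,L))-box[:2]+.5)*S).astype(np.float32)).astype(np.int32)
    m=np.zeros(((box[3])*S,(box[2])*S),np.uint8);cv2.fillConvexPoly(m,q,255)
    return cv2.resize(m,(box[2],box[3]),interpolation=cv2.INTER_AREA)/255.
rolls={"R1":(.459,.148,.12),"R2":(.582,.146,.12),"R3":(.465,.3635,.12),"SP":(.612,.362,.15)}
for k,(x,y,L) in rolls.items():
    best=None
    obs={}
    for n in ["scene","side"]:
        c=o[n];pc=proj(c,[[x,y,.022]])[0].astype(int);b=np.array([pc[0]-45,pc[1]-45,90,90])
        im=c["pixels"][b[1]:b[1]+90,b[0]:b[0]+90].astype(float)
        w=(im.min(2)>125)&(im.max(2)-im.min(2)<40)
        lab=cv2.connectedComponents(w.astype(np.uint8))[1]
        w=lab==lab[45,45]
        obs[n]=(c,b,w)
    def cost(p):
        e=0
        for n,(c,b,w) in obs.items():
            m=mask(c,p,L,b); 
            # ignore shaded: symmetric diff
            e+=np.abs(m-w).sum()/w.sum()
        return e
    for a in np.radians(range(0,180,15)):
        r=minimize(cost,[x,y,a],method="Nelder-Mead",options=dict(initial_simplex=[[x,y,a],[x+.006,y,a],[x,y+.006,a],[x,y,a+.2]],xatol=1e-4,fatol=1e-4))
        if best is None or r.fun<best.fun: best=r
    p=best.x;print(k,p[:2],np.degrees(p[2])%180,best.fun,[int(w.sum()) for _,_,w in obs.values()])
```

```text
R1 [0.4639 0.1291] 80.21252348239383 1.3206272476315126 [6166, 745]
R2 [0.5944 0.1244] 106.83557240413101 1.3395691692295557 [6769, 651]
R3 [0.4669 0.3475] 85.71964599882608 1.3476317579117965 [6559, 1230]
SP [0.6159 0.3521] 85.55381935176592 1.2800147140041118 [6588, 1180]
```

```bash
cat > fit.py <<'E'
from lib import *
def cyl(p,L=.12):
    x,y,a=p;u=np.array([np.cos(a),np.sin(a),0]);n=np.array([-np.sin(a),np.cos(a),0]);z=np.array([0,0,1])
    t=np.linspace(0,2*np.pi,40)
    ring=.022*(np.cos(t)[:,None]*n+np.sin(t)[:,None]*z)
    C=np.array([x,y,.022]);return np.r_[C+u*L/2+ring,C-u*L/2+ring]
S=4
def mask(c,p,L,box):
    q=cv2.convexHull(((proj(c,cyl(p,L))-box[:2]+.5)*S).astype(np.float32)).astype(np.int32)
    m=np.zeros(((box[3])*S,(box[2])*S),np.uint8);cv2.fillConvexPoly(m,q,255)
    return cv2.resize(m,(box[2],box[3]),interpolation=cv2.INTER_AREA)/255.
def fit(o,k,x,y,L,cams,th):
    obs={}
    for n in cams:
        c=o[n];pc=proj(c,[[x,y,.022]])[0].astype(int);b=np.array([pc[0]-45,pc[1]-45,90,90])
        im=c["pixels"][b[1]:b[1]+90,b[0]:b[0]+90].astype(float)
        w=(im.min(2)>th[n])&(im.max(2)-im.min(2)<40)
        w=cv2.morphologyEx(w.astype(np.uint8),cv2.MORPH_OPEN,np.ones((3,3)))
        lab=cv2.connectedComponents(w)[1]
        w=lab==lab[45,45]
        obs[n]=(c,b,w)
    def cost(p): return sum(np.abs(mask(c,p,L,b)-w).sum()/w.sum() for c,b,w in obs.values())
    best=None
    for a in np.radians(range(0,180,15)):
        r=minimize(cost,[x,y,a],method="Nelder-Mead",options=dict(initial_simplex=[[x,y,a],[x+.006,y,a],[x,y+.006,a],[x,y,a+.2]],xatol=1e-4,fatol=1e-4))
        if best is None or r.fun<best.fun: best=r
    p=best.x;print(k,cams,p[:2],np.degrees(p[2])%180,best.fun,[int(w.sum()) for _,_,w in obs.values()])
    return obs,p
E
python3 - <<'E'
from fit import *
o=pickle.load(open("a.pkl","rb"))
for n in ["scene","side"]:
    im=o[n]["pixels"]; pc=proj(o[n],[[.459,.148,.044]])[0].astype(int); print(n,im[pc[1],pc[0]], im[pc[1]-30:pc[1]+30:6,pc[0]].min(1), np.median(im,axis=(0,1)))
rolls={"R1":(.459,.148,.12),"R2":(.582,.146,.12),"R3":(.465,.3635,.12),"SP":(.612,.362,.15)}
th={"scene":142,"side":115}
for k,(x,y,L) in rolls.items():
    for cams in (["scene"],["side"],["scene","side"]): fit(o,k,x,y,L,cams,th)
E
```

```text
scene [241 237 229] [133 125 139 135 133 229 229 172  79 128] [132. 134. 132.]
side [215 214 207] [150 100 102 102 186 207 196 153  85  88] [ 99.  99. 101.]
R1 ['scene'] [0.4559 0.1628] 80.39113837912717 0.31012488328664795 [672]
R1 ['side'] [0.4637 0.1286] 78.90141872278888 0.3167998376582198 [773]
R1 ['scene', 'side'] [0.4618 0.1485] 80.75336120955268 0.8915601223240481 [672, 773]
R2 ['scene'] [0.5764 0.1685] 107.79275916030315 0.32249134948096886 [663]
R2 ['side'] [0.5973 0.1242] 108.1068223185748 0.3265053950574312 [676]
R2 ['scene', 'side'] [0.586  0.1482] 108.29578546744648 0.832371368317602 [663, 676]
R3 ['scene'] [0.4597 0.3811] 90.90047149905149 0.3834821246585952 [481]
R3 ['side'] [0.4685 0.3479] 85.82750423554829 0.3354440059955339 [1282]
R3 ['scene', 'side'] [0.4653 0.3639] 89.49299586713434 0.9964352787148052 [481, 1282]
SP ['scene'] [0.6076 0.3854] 84.76470067163025 0.29995466394650344 [692]
SP ['side'] [0.6178 0.3487] 83.43393859781465 0.2592641907207507 [1237]
SP ['scene', 'side'] [0.6118 0.361 ] 84.4415045150847 0.8222101811692102 [692, 1237]
```

```bash
python3 - <<'E'
s=open('fit.py').read()
s=s.replace("cv2.fillConvexPoly(m,q,255)\n","cv2.fillConvexPoly(m,q,255)\n    R=cyl(p,L);R=[R[:40],R[40:]];i=int(np.linalg.norm(R[0].mean(0)-c['xyz'])>np.linalg.norm(R[1].mean(0)-c['xyz']));e=R[i];e=e.mean(0)+(e-e.mean(0))*.9\n    cv2.fillConvexPoly(m,((proj(c,e)-box[:2]+.5)*S).astype(np.int32),0)\n")
open('fit.py','w').write(s)
E
python3 - <<'E'
from fit import *
o=pickle.load(open("a.pkl","rb"))
rolls={"R1":(.459,.148,.12),"R2":(.582,.146,.12),"R3":(.465,.3635,.12),"SP":(.612,.362,.15)}
th={"scene":145,"side":112}
for k,(x,y,L) in rolls.items():
    for cams in (["scene"],["side"],["scene","side"]): fit(o,k,x,y,L,cams,th)
E
```

```text
R1 ['scene'] [0.4562 0.1497] 80.95631506902565 0.2543408839943892 [657]
R1 ['side'] [0.4652 0.1464] 79.3655238324309 0.15911503101876073 [787]
R1 ['scene', 'side'] [0.4618 0.1472] 80.70601342052511 0.5925266464641707 [657, 787]
R2 ['scene'] [0.5841 0.1484] 107.19316726982731 0.146597109791929 [654]
R2 ['side'] [0.5887 0.1482] 107.41510481741527 0.1338142264204952 [685]
R2 ['scene', 'side'] [0.5862 0.1485] 108.53883305461622 0.3415425501882263 [654, 685]
R3 ['scene'] [0.4615 0.3659] 89.29677411081961 0.2578621125869703 [465]
R3 ['side'] [0.4689 0.3621] 87.85760474735547 0.25700592304562103 [1301]
R3 ['scene', 'side'] [0.4654 0.3626] 89.48480424550444 0.6548518590364084 [465, 1301]
SP ['scene'] [0.6079 0.3633] 84.04220908882368 0.19849615362369133 [678]
SP ['side'] [0.6155 0.3595] 84.60745322955148 0.17053363907217622 [1257]
SP ['scene', 'side'] [0.6124 0.36  ] 84.44220222835786 0.5211204138655906 [678, 1257]
```

```bash
cat > go.py <<'E'
import sys
from workcell import *
from lib import *
from scipy.spatial.transform import Rotation as Ro
BED=(.6063,-.2525,-.0209)
def Rt(yaw,tilt=0):
    a=np.radians(yaw);x=np.array([np.cos(a),np.sin(a),0]);z=np.array([0,0,-1.]);y=np.cross(z,x)
    return np.c_[x,y,z]@Ro.from_euler('y',tilt,degrees=True).as_matrix()
def step(p,R,maxf=True):
    s=sense();T=np.array(s["tcp_rot"]);P=np.array(s["position"])
    d=T.T@(np.array(p)-P)/.1; r=Ro.from_matrix(T.T@R).as_rotvec()/np.pi
    f=max(np.abs(d).max(),np.linalg.norm(d)*.1/.2,np.linalg.norm(r)*180/35.,1)
    print("full d",d,"r",r,"calls>=%.2f"%f)
    print("STEP d",d/f,"r",r/f)
def show():
    s=sense();T=np.array(s["tcp_rot"])
    print("t%.2f"%s["time"],"p",s["position"],"yaw%.2f tilt%.2f"%(np.degrees(np.arctan2(T[1,0],T[0,0])),np.degrees(np.arcsin(T[2,0]))),"F",s["contact_force"].round(1),"M",s["torque"].round(2),"w%.4f"%s["gripper_width"])
if __name__=="__main__":
    a=list(map(float,sys.argv[1:]));show()
    if len(a)>=4: step(a[:3],Rt(a[3],a[4] if len(a)>4 else 0))
E
python3 go.py .6 -.22 .26 -1.2
```

```text
t2.25 p [ 0.1487 -0.6327  0.2387] yaw13.23 tilt0.00 F [ 0.2  0.  -0.3] M [0.03 0.04 0.04] w0.0884
full d [ 5.3374 -2.9852 -0.2128] r [ 0.     -0.      0.0802] calls>=5.34
STEP d [ 1.     -0.5593 -0.0399] r [ 0.    -0.     0.015]
```

```bash
for i in 1 2 3 4 5; do python3 -m handwheel '[[0.2,-0.112,-0.008,0,0,0,80],[0.4,-0.224,-0.016,0,0,0,80],[0.6,-0.336,-0.024,0,0,0,80],[0.8,-0.448,-0.032,0,0,0,80],[1,-0.56,-0.04,0,0,0,80]]' 40|tail -3; done; python3 go.py .6 -.22 .26 -1.2
```

```text
tcp_rot: [[0.974, 0.229, 0.0], [0.229, -0.974, -0.0], [0.0, 0.0, -1.0]]
contact_force: [0.7, 0.8, -0.6]
gripper_width: 0.0704
tcp_rot: [[0.973, 0.229, 0.0], [0.229, -0.973, -0.0], [0.0, 0.0, -1.0]]
contact_force: [-0.3, 0.0, -0.5]
gripper_width: 0.0707
tcp_rot: [[0.974, 0.229, 0.0], [0.229, -0.974, -0.0], [0.0, 0.0, -1.0]]
contact_force: [0.3, -0.5, -0.2]
gripper_width: 0.0705
tcp_rot: [[0.973, 0.229, 0.0], [0.229, -0.973, -0.0], [0.0, 0.0, -1.0]]
contact_force: [-0.4, 0.1, -0.2]
gripper_width: 0.0703
tcp_rot: [[0.974, 0.229, 0.0], [0.229, -0.974, -0.0], [0.0, 0.0, -1.0]]
contact_force: [-0.9, 0.4, -0.2]
gripper_width: 0.0706
t4.33 p [ 0.5721 -0.245   0.2588] yaw13.22 tilt0.00 F [-0.9  0.4 -0.2] M [ 0.06 -0.02  0.01] w0.0706
full d [ 0.329  -0.18   -0.0119] r [ 0.     -0.      0.0801] calls>=1.00
STEP d [ 0.329  -0.18   -0.0119] r [ 0.     -0.      0.0801]
```

```bash
python3 -m handwheel '[[0.15,-0.08,0,0,0,0.03,80],[0.33,-0.18,0,0,0,0.06,80],[0.33,-0.18,0,0,0,0.08,80],[0.33,-0.18,0,0,0,0.08,80],[0.33,-0.18,0,0,0,0.08,80]]'|tail -3; python3 go.py
python3 - <<'E'
from workcell import *
from lib import *
c=camera("wrist");pickle.dump(c,open("w.pkl","wb"));print(c["xyz"])
cv2.imwrite("pics/w1.png",c["pixels"][:,:,::-1])
E
```

```text
tcp_rot: [[1.0, -0.019, -0.001], [-0.019, -1.0, -0.001], [-0.0, 0.001, -1.0]]
contact_force: [0.8, -0.4, -0.1]
gripper_width: 0.0706
t4.75 p [ 0.5991 -0.221   0.2586] yaw-1.07 tilt-0.03 F [ 0.8 -0.4 -0.1] M [ 0.    0.03 -0.04] w0.0706
[ 0.6726 -0.2223  0.4031]
```

View pics/w1.png

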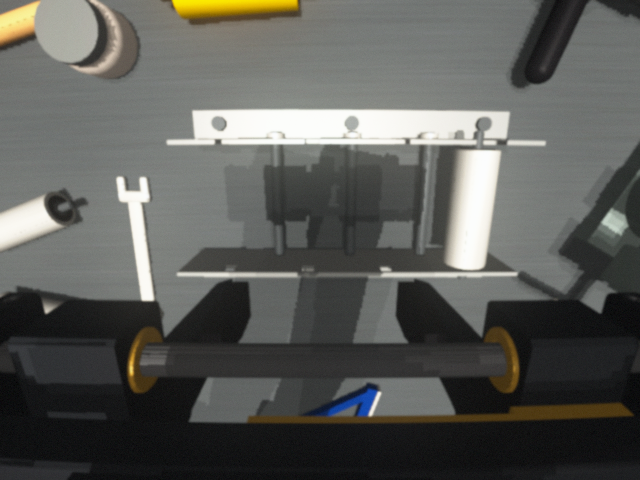

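The wrist picture shows the closed-rail holes at about (230,268), (308,269) and (385,268), and the slotted rail along row 142. I'll zoom and compare with the fitted bed.

Run:
```python
from lib import *
c=pickle.load(open("w.pkl","rb"));im=c["pixels"][:,:,::-1]
def z(n,x0,y0,w,h,f):
    a=cv2.resize(im[y0:y0+h,x0:x0+w],None,fx=f,fy=f,interpolation=cv2.INTER_CUBIC)
    for i in range(0,w,10): cv2.line(a,(i*f,0),(i*f,6),(0,0,255),1); cv2.putText(a,str(x0+i),(i*f,16),0,.35,(0,0,255))
    for i in range(0,h,10): cv2.line(a,(0,i*f),(6,i*f),(0,0,255),1); cv2.putText(a,str(y0+i),(8,i*f+4),0,.35,(0,0,255))
    return a
a=np.vstack([z("",215,255,195,25,4),z("",215,130,195,25,4),z("",160,130,195,20,4),z("",355,130,195,20,4),z("",165,260,195,25,4),z("",345,260,195,25,4)]);cv2.imwrite("pics/w1z.png",a)
b=(.6063,-.2525,-.0209)
for y in (-.0425,.0425,.1275):
    print(y,"hole d=5,z65",proj(c,bedw(b,[[-.065,y+.005,.065]]))[0],"slot",proj(c,bedw(b,[[.067,y,.078]]))[0])
print(proj(c,bedw(b,[[.067,-.18,.078],[.067,.18,.078],[-.067,-.18,.078],[-.067,.18,.078]])))
```

```text
-0.0425 hole d=5,z65 [386.2735 266.5816] slot [401.9089 139.1772]
0.0425 hole d=5,z65 [307.3929 266.4234] slot [310.8021 138.6565]
0.1275 hole d=5,z65 [228.6662 266.1365] slot [219.8438 138.7751]
[[545.165  141.3545]
 [164.5    139.1709]
 [522.1375 272.748 ]
 [180.5612 272.1643]]
```

View pics/w1z.png

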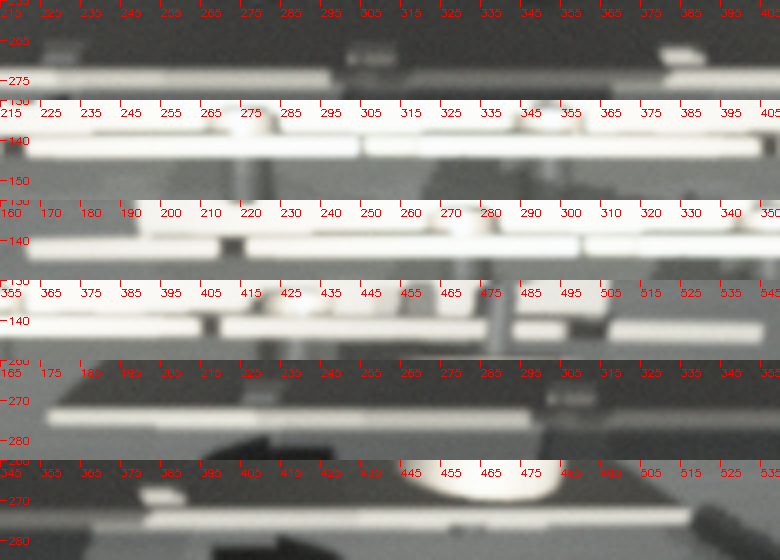

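The wrist view agrees with the scene fit: the holes stand about +5.5 mm along bed y relative to the slots, and the rail end shows the same shift. Now I'll go to roller 1.

```bash
python3 go.py .461 .148 .2 -1.2;python3 go.py .461 .148 .2 80.3 | tail -2
```

```text
t4.80 p [ 0.5988 -0.2215  0.2586] yaw-1.11 tilt-0.03 F [0.7 0.1 0.1] M [0.01 0.03 0.  ] w0.0704
full d [-1.4493 -3.6682  0.5849] r [0.0002 0.0002 0.0005] calls>=3.67
STEP d [-0.3951 -1.      0.1595] r [0.0001 0.     0.0001]
full d [-1.4493 -3.6682  0.5849] r [ 0.      0.0003 -0.4523] calls>=3.67
STEP d [-0.3951 -1.      0.1595] r [ 0.      0.0001 -0.1233]
```

```bash
for i in 1 2 3; do python3 -m handwheel '[[-0.08,-0.2,0.02,0,0,0,80],[-0.16,-0.4,0.05,0,0,0,80],[-0.24,-0.6,0.08,0,0,0,80],[-0.32,-0.8,0.11,0,0,0,80],[-0.4,-1,0.14,0,0,0,80]]'>/dev/null; done
for i in 1 2; do python3 -m handwheel '[[0,0,0,0,0,-0.038,80],[0,0,0,0,0,-0.076,80],[0,0,0,0,0,-0.114,80],[0,0,0,0,0,-0.152,80],[0,0,0,0,0,-0.19,80]]' >/dev/null; done; python3 go.py .461 .148 .12 80.3
```

```text
t6.88 p [0.4856 0.0805 0.2169] yaw67.56 tilt-0.02 F [-0.6 -1.  -0.6] M [-0.05 -0.04  0.  ] w0.0700
full d [ 0.5306 -0.4854  0.9684] r [ 0.0002  0.0002 -0.0708] calls>=1.00
STEP d [ 0.5306 -0.4854  0.9684] r [ 0.0002  0.0002 -0.0708]
```

```bash
python3 -m handwheel '[[0.13,-0.12,0.1,0,0,-0.02,80],[0.27,-0.24,0.28,0,0,-0.04,80],[0.4,-0.37,0.46,0,0,-0.06,80],[0.53,-0.485,0.65,0,0,-0.071,80],[0.53,-0.485,0.8,0,0,-0.071,80]]' >/dev/null
python3 - <<'E'
from workcell import *
from lib import *
c=camera("wrist");pickle.dump(c,open("w.pkl","wb"))
cv2.imwrite("pics/w2.png",c["pixels"][:,:,::-1])
for y in (-.06,0,.06):
  a=np.radians(80.3); print(proj(c,[[.461+y*np.cos(a),.148+y*np.sin(a),.044]]))
E
python3 go.py .461 .148 .005 80.3
```

```text
[[325.5147 321.8007]]
[[325.8872 249.7534]]
[[326.2991 167.1224]]
t7.35 p [0.4582 0.1507 0.1332] yaw80.24 tilt-0.05 F [-0.6 -0.7 -1.9] M [-0.1   0.02  0.02] w0.0705
full d [-0.0212  0.0381  1.2816] r [-0.0015  0.0003 -0.0004] calls>=1.28
STEP d [-0.0165  0.0297  1.    ] r [-0.0011  0.0002 -0.0003]
```

View pics/w2.png

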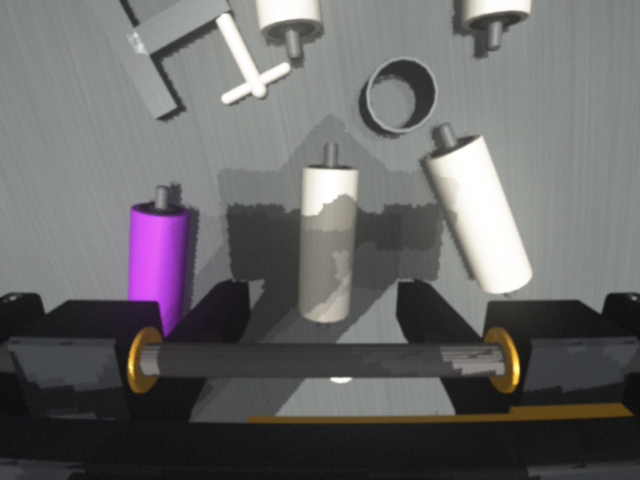

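The wrist picture shows roller 1's tube from (331,168) to (326,321). The axial position matches the prediction, the yaw is about 2° less, and it sits about 2 mm towards tool +y. I'll descend with those corrections and grip.

```bash
python3 -m handwheel '[[-0.01,0.06,0.15,0,0,0.01,80],[-0.02,0.06,0.4,0,0,0.01,80],[-0.02,0.06,0.65,0,0,0.01,80],[-0.02,0.06,0.85,0,0,0.01,80],[-0.02,0.06,1,0,0,0.01,80]]' >/dev/null; python3 -m handwheel '[[0,0,0.12,0,0,0,80],[0,0,0.24,0,0,0,80],[0,0,0.26,0,0,0,80],[0,0,0.26,0,0,0,60],[0,0,0.26,0,0,0,30]]' 40|tail -2; python3 go.py
```

```text
contact_force: [0.8, 0.3, 0.7]
gripper_width: 0.0593
t8.18 p [0.4673 0.1465 0.0112] yaw78.20 tilt0.02 F [0.8 0.3 0.7] M [-0.03 -0.1   0.01] w0.0593
```

```bash
python3 -m handwheel '[[0,0,0.05,0,0,0,60],[0,0,0.05,0,0,0,40],[0,0,0.05,0,0,0,20],[0,0,0.05,0,0,0,20],[0,0,0.05,0,0,0,20]]' 40|tail -2; python3 go.py
```

```text
contact_force: [0.5, -0.2, -0.8]
gripper_width: 0.0429
t8.60 p [0.4672 0.1463 0.0059] yaw78.20 tilt0.01 F [ 0.5 -0.2 -0.8] M [-0.07 -0.17 -0.03] w0.0429
```

```bash
for i in 1 2; do python3 -m handwheel '[[0,0,-0.1,0,0,0,20],[0,0,-0.3,0,0,0,20],[0,0,-0.5,0,0,0,20],[0,0,-0.75,0,0,0,20],[0,0,-1,0,0,0,20]]' 40|tail -2; done
for i in 1 2; do python3 -m handwheel '[[0,0,0,0,0,0.038,20],[0,0,0,0,0,0.076,20],[0,0,0,0,0,0.114,20],[0,0,0,0,0,0.152,20],[0,0,0,0,0,0.19,20]]' 40 >/dev/null; done
python3 - <<'E'
from workcell import *
from lib import *
c=camera("wrist");pickle.dump(c,open("w.pkl","wb"))
cv2.imwrite("pics/w3.png",c["pixels"][:,:,::-1])
E
python3 go.py .6047 -.2925 .2 -3.6
```

```text
contact_force: [0.1, -0.6, -3.0]
gripper_width: 0.0431
contact_force: [-0.1, -0.5, -3.4]
gripper_width: 0.0427
t10.32 p [0.4661 0.1461 0.2052] yaw9.08 tilt-0.08 F [-0.2  0.3 -3.4] M [-0.   -0.02 -0.03] w0.0429
full d [0.6763 4.5493 0.0528] r [0.0001 0.0004 0.0704] calls>=4.55
STEP d [0.1487 1.     0.0116] r [0.     0.0001 0.0155]
```

View pics/w3.png

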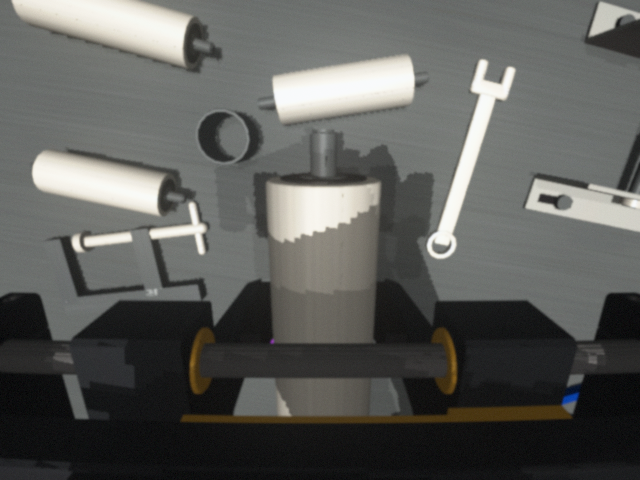

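```bash
cat > ax.py <<'E'
from lib import *
import sys
# axial offset guess: project axle tip top & tube rim centre-top
def run(c,s,za=-.0161):
    T=np.array(s["tcp_rot"]);P=np.array(s["position"])
    for e in (-.004,-.002,0,.002,.004):
        q=[(.078+e,0,za-.005),(.060+e,0,za-.022),(.060+e,-.022,za),(.060+e,.022,za)]
        print(e,proj(c,(T@np.array(q).T).T+P).round(1).tolist())
if __name__=="__main__":
    from workcell import *
    c=pickle.load(open("w.pkl","rb")); run(c,sense())
E
python3 ax.py
```

```text
-0.004 [[323.9, 138.6], [323.6, 197.0], [265.9, 187.2], [381.0, 188.1]]
-0.002 [[324.0, 132.7], [323.7, 190.7], [265.7, 182.0], [381.3, 182.9]]
0 [[324.0, 126.8], [323.7, 184.4], [265.5, 176.7], [381.6, 177.6]]
0.002 [[324.1, 120.8], [323.8, 178.0], [265.3, 171.3], [381.9, 172.2]]
0.004 [[324.1, 114.8], [323.9, 171.5], [265.1, 165.9], [382.2, 166.8]]
```

```bash
cat > pl.py <<'E'
# pl.py pocket xc tilt zh [e] [dyhole] [za] [dyslot] : mm / deg ; prints step to put roller centre (bed x=xc), axis through hole point
import sys
from go import *
Y={1:-.0425,2:.0425,3:.1275}
def target(pk,xc,tilt,zh,e=-.001,dh=.0048,za=-.0161,ds=-.0007):
    phi=np.arctan2(ds-dh,.134)
    H=np.array([-.067,Y[pk]+dh,zh]);t=np.radians(tilt)
    u=np.array([np.cos(t)*np.cos(phi),np.cos(t)*np.sin(phi),np.sin(t)])
    C=H+u*(xc+.067)/u[0]
    Cw=bedw(BED,C)[0];R=Rt(np.degrees(phi+BED[2]),tilt)
    return Cw-R@np.array([e,0,za]),R,C
if __name__=="__main__":
    a=[float(v) for v in sys.argv[1:]]
    kw=dict(zip(["e","dh","za","ds"],[v/1000 for v in a[4:]]))
    p,R,C=target(int(a[0]),a[1]/1000,a[2],a[3]/1000,**kw)
    show();
    s=sense();k={**dict(e=-.001,za=-.0161),**kw}
    T=np.array(s["tcp_rot"]);cw=np.array(s["position"])+T@np.array([k["e"],0,k["za"]]);u=T[:,0]
    bx=np.linalg.inv(np.array([[np.cos(BED[2]),-np.sin(BED[2])],[np.sin(BED[2]),np.cos(BED[2])]]))@(cw[:2]-np.array(BED[:2]));ub=np.r_[np.array([[np.cos(BED[2]),np.sin(BED[2])],[-np.sin(BED[2]),np.cos(BED[2])]])@u[:2],u[2]]
    cb=np.r_[bx,cw[2]]
    print("now centre bed mm",cb*1000,"axis at x=-67:",(cb+ub*(-.067-cb[0])/ub[0])*1000,"tip",(cb-.078*ub)*1000)
    print("target TCP",p,"centre bed",C); step(p,R)
E
for i in 1 2 3 4; do python3 -m handwheel '[[0.02,0.2,-0.005,0,0,0.003,20],[0.05,0.4,-0.01,0,0,0.006,20],[0.08,0.6,-0.015,0,0,0.01,20],[0.12,0.8,-0.02,0,0,0.013,20],[0.16,1,-0.02,0,0,0.016,20]]' 40|tail -2; done
python3 pl.py 1 25 22 110
```

```text
contact_force: [-0.3, 0.2, -3.5]
gripper_width: 0.043
contact_force: [0.3, 0.0, -2.1]
gripper_width: 0.043
contact_force: [0.9, 0.1, -3.2]
gripper_width: 0.0435
contact_force: [1.0, -0.3, -4.1]
gripper_width: 0.043
t11.98 p [ 0.5681 -0.2458  0.2131] yaw-1.57 tilt-0.08 F [ 1.  -0.3 -4.1] M [ 0.   -0.02 -0.06] w0.0430
now centre bed mm [-39.2643   5.8797 229.204 ] axis at x=-67: [-67.       6.0587 229.2433] tip [-117.2626    6.3832  229.3144]
target TCP [ 0.6374 -0.2949  0.1326] centre bed [ 0.025  -0.0415  0.1472]
full d [0.7066 0.4724 0.8033] r [-0.0023  0.1227  0.0108] calls>=1.00
STEP d [0.7066 0.4724 0.8033] r [-0.0023  0.1227  0.0108]
```

```bash
python3 -m handwheel '[[0.15,0.1,0.08,0,0.025,0.002,20],[0.3,0.2,0.22,0,0.05,0.004,20],[0.45,0.33,0.4,-0.001,0.075,0.006,20],[0.6,0.45,0.6,-0.002,0.1,0.008,20],[0.71,0.47,0.8,-0.002,0.123,0.011,20]]' 40|tail -2
python3 pl.py 1 9 22 65
```

```text
contact_force: [0.1, -0.5, -3.8]
gripper_width: 0.0428
t12.40 p [ 0.6382 -0.2971  0.1331] yaw-3.68 tilt22.36 F [ 0.1 -0.5 -3.8] M [ 0.08  0.68 -0.  ] w0.0428
now centre bed mm [ 25.8091 -43.6005 147.6427] axis at x=-67: [-67.     -39.5747 109.4361] tip [-46.2603 -40.4743 117.974 ]
target TCP [ 0.6214 -0.2939  0.0812] centre bed [ 0.009  -0.0408  0.0957]
full d [-0.3549 -0.0223  0.4158] r [ 0.0012 -0.002  -0.0007] calls>=1.00
STEP d [-0.3549 -0.0223  0.4158] r [ 0.0012 -0.002  -0.0007]
```

```bash
python3 -m handwheel '[[-0.06,0,0.07,0,0,0,20],[-0.15,-0.01,0.18,0,0,0,20],[-0.25,-0.02,0.3,0,-0.002,0,20],[-0.32,-0.02,0.38,0,-0.002,0,20],[-0.34,-0.02,0.41,0,-0.002,0,20]]' 40|tail -2
python3 - <<'E'
from workcell import *
from lib import *
for n in ["wrist","scene"]:
    c=camera(n);pickle.dump(c,open(n+".pkl","wb"));im=c["pixels"][:,:,::-1]
    if n=="scene": im=cv2.resize(im[250:450,140:360],None,fx=3,fy=3,interpolation=cv2.INTER_CUBIC)
    cv2.imwrite("pics/p1"+n+".png",im)
E
python3 pl.py 1 -2 22 65
```

```text
contact_force: [0.1, 0.3, -1.9]
gripper_width: 0.0426
t12.92 p [ 0.6219 -0.2906  0.0822] yaw-3.68 tilt21.68 F [-0.1 -0.2 -2.9] M [ 0.05  0.58 -0.01] w0.0430
now centre bed mm [  9.5596 -37.5111  96.7935] axis at x=-67: [-67.     -34.1946  66.332 ] tip [-62.8558 -34.3741  67.9809]
target TCP [ 0.6104 -0.2932  0.0767] centre bed [-0.002  -0.0404  0.0913]
full d [-0.1256  0.0336  0.0089] r [-0.      0.0018 -0.0007] calls>=1.00
STEP d [-0.1256  0.0336  0.0089] r [-0.      0.0018 -0.0007]
```

View pics/p1scene.png

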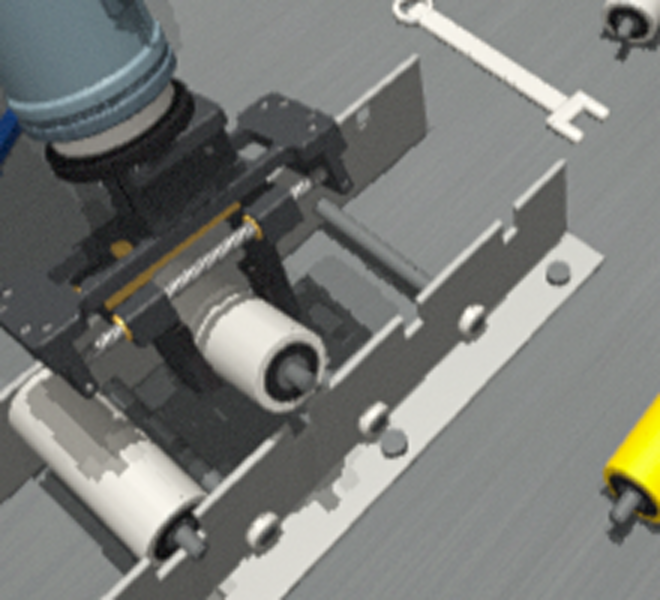

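View pics/p1wrist.png

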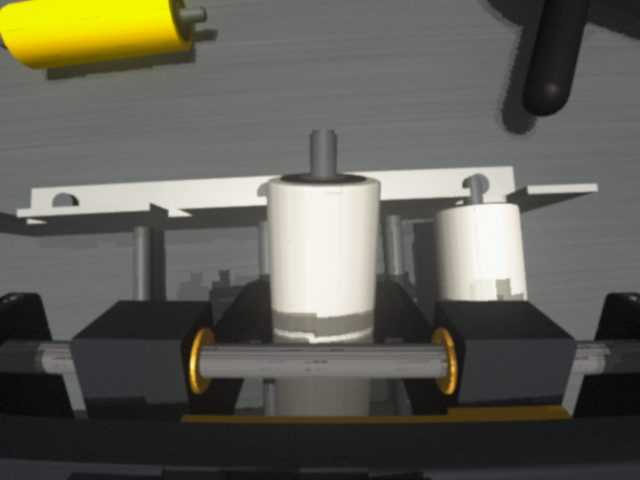

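```bash
python3 -m handwheel '[[0,0.012,0.004,0,0.001,0,20],[0,0.024,0.009,0,0.002,0,20],[0,0.034,0.009,0,0.002,0,20],[0,0.034,0.009,0,0.002,0,20],[0,0.034,0.009,0,0.002,0,20]]' 40|tail -2;  python3 pl.py 1 -2 22 65
```

```text
contact_force: [0.5, 0.0, -3.0]
gripper_width: 0.043
t13.33 p [ 0.6227 -0.2949  0.0825] yaw-3.73 tilt22.17 F [ 0.5  0.  -3. ] M [0.04 0.62 0.03] w0.0430
now centre bed mm [ 10.2798 -41.744   97.0642] axis at x=-67: [-67.     -38.3227  65.5372] tip [-61.8809 -38.5494  67.6256]
target TCP [ 0.6104 -0.2932  0.0767] centre bed [-0.002  -0.0404  0.0913]
full d [-0.1365 -0.0085  0.007 ] r [ 0.0003 -0.001  -0.001 ] calls>=1.00
STEP d [-0.1365 -0.0085  0.007 ] r [ 0.0003 -0.001  -0.001 ]
```

```bash
python3 -m handwheel '[[-0.01,-0.008,0.005,0,-0.001,0,20],[-0.02,-0.008,0.005,0,-0.001,0,20],[-0.035,-0.008,0.005,0,-0.001,0,20],[-0.05,-0.008,0.005,0,-0.001,0,20],[-0.065,-0.008,0.005,0,-0.001,0,20]]' 40|tail -2;  python3 pl.py 1 -2 22 65
```

```text
contact_force: [-0.5, 0.5, -4.1]
gripper_width: 0.043
t13.75 p [ 0.6165 -0.2933  0.079 ] yaw-3.72 tilt21.95 F [-0.5  0.5 -4.1] M [ 0.08  0.59 -0.03] w0.0430
now centre bed mm [  4.0908 -40.3134  93.6071] axis at x=-67: [-67.     -37.178   64.9303] tip [-68.1852 -37.1257  64.4522]
target TCP [ 0.6104 -0.2932  0.0767] centre bed [-0.002  -0.0404  0.0913]
full d [-0.065   0.0031 -0.0012] r [ 0.0002  0.0003 -0.0009] calls>=1.00
STEP d [-0.065   0.0031 -0.0012] r [ 0.0002  0.0003 -0.0009]
```

```bash
python3 -m handwheel '[[-0.01,0,0,0,0,0,20],[-0.025,0.002,0,0,0,0,20],[-0.04,0.003,0,0,0,0,20],[-0.055,0.003,0,0,0,0,20],[-0.065,0.003,0,0,0,0,20]]' 40|tail -2;  python3 pl.py 1 -2 16 64.5
```

```text
contact_force: [0.3, -0.2, -3.6]
gripper_width: 0.0434
t14.17 p [ 0.6104 -0.2934  0.0766] yaw-3.73 tilt21.95 F [ 0.3 -0.2 -3.6] M [ 0.04  0.6  -0.02] w0.0434
now centre bed mm [ -2.0017 -40.4657  91.1471] axis at x=-67: [-67.     -37.5856  64.9308] tip [-74.2783 -37.2631  61.9952]
target TCP [ 0.6088 -0.2932  0.068 ] centre bed [-0.002  -0.0404  0.0832]
full d [-0.0466 -0.001   0.0743] r [ 0.0002 -0.033  -0.001 ] calls>=1.00
STEP d [-0.0466 -0.001   0.0743] r [ 0.0002 -0.033  -0.001 ]
```

```bash
python3 -m handwheel '[[-0.008,0,0.012,0,-0.0055,0,20],[-0.017,0,0.027,0,-0.012,0,20],[-0.026,0,0.043,0,-0.019,0,20],[-0.036,0,0.058,0,-0.026,0,20],[-0.047,0,0.074,0,-0.033,0,20]]' 40|tail -2;  python3 pl.py 1 -2 10 64
```

```text
contact_force: [0.8, -0.0, -3.9]
gripper_width: 0.0428
t14.58 p [ 0.6094 -0.2931  0.0682] yaw-3.71 tilt15.94 F [ 0.8 -0.  -3.9] M [ 0.05  0.43 -0.02] w0.0428
now centre bed mm [ -1.4187 -40.3119  83.3945] axis at x=-67: [-67.     -37.4345  64.6405] tip [-76.346  -37.0244  61.9679]
target TCP [ 0.6072 -0.2931  0.0598] centre bed [-0.002  -0.0404  0.0755]
full d [-0.0441  0.0008  0.0748] r [ 0.0001 -0.033  -0.0009] calls>=1.00
STEP d [-0.0441  0.0008  0.0748] r [ 0.0001 -0.033  -0.0009]
```

```bash
python3 -m handwheel '[[-0.008,0,0.012,0,-0.0055,0,20],[-0.017,0,0.027,0,-0.012,0,20],[-0.026,0,0.043,0,-0.019,0,20],[-0.036,0,0.058,0,-0.026,0,20],[-0.044,0,0.074,0,-0.033,0,20]]' 40|tail -2;  python3 - <<'E'
from workcell import *
from lib import *
for n in ["scene"]:
    c=camera(n);pickle.dump(c,open(n+".pkl","wb"));im=c["pixels"][:,:,::-1]
    im=cv2.resize(im[320:440,170:310],None,fx=5,fy=5,interpolation=cv2.INTER_CUBIC)
    cv2.imwrite("pics/p2"+n+".png",im)
E
python3 pl.py 1 -2 6 64
```

```text
contact_force: [-0.2, 1.5, -3.8]
gripper_width: 0.0429
t15.05 p [ 0.6078 -0.2926  0.0597] yaw-3.67 tilt9.98 F [ 1.9  0.6 -2.5] M [0.05 0.23 0.01] w0.0430
now centre bed mm [ -1.3906 -39.8664  75.3716] axis at x=-67: [-67.     -37.0366  63.8131] tip [-78.1385 -36.5561  61.8508]
target TCP [ 0.6061 -0.293   0.0549] centre bed [-0.002  -0.0404  0.0708]
full d [-0.0248  0.0053  0.0439] r [-0.0001 -0.0221 -0.0007] calls>=1.00
STEP d [-0.0248  0.0053  0.0439] r [-0.0001 -0.0221 -0.0007]
```

View pics/p2scene.png

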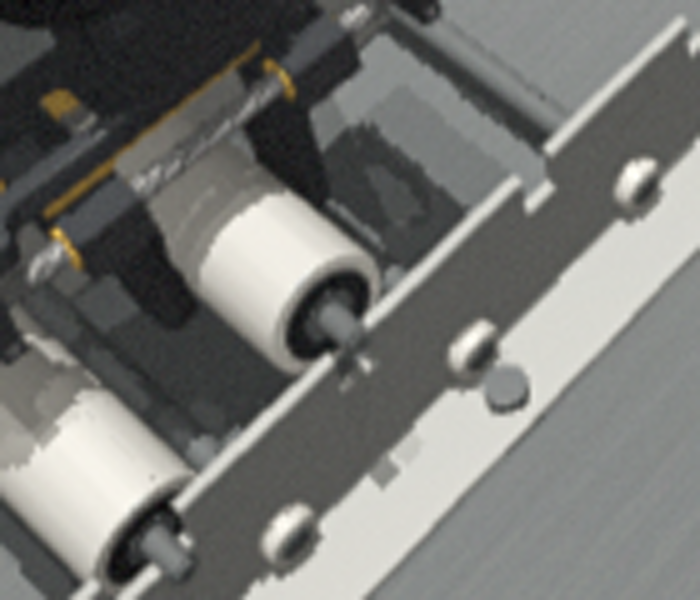

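```bash
python3 -m handwheel '[[-0.005,0.002,0.008,0,-0.004,0,20],[-0.01,0.003,0.017,0,-0.008,0,20],[-0.015,0.004,0.026,0,-0.013,0,20],[-0.02,0.004,0.035,0,-0.018,0,20],[-0.025,0.004,0.044,0,-0.022,0,20]]' 40|tail -2;  
python3 pl.py 1 -2 3 63.5
```

```text
contact_force: [0.2, 0.0, -3.2]
gripper_width: 0.043
t15.47 p [ 0.6053 -0.2934  0.055 ] yaw-3.72 tilt6.06 F [ 0.2  0.  -3.2] M [0.03 0.17 0.01] w0.0430
now centre bed mm [ -2.819  -40.7769  70.9116] axis at x=-67: [-67.     -37.9502  64.0952] tip [-80.3085 -37.3641  62.6818]
target TCP [ 0.6053 -0.2929  0.0509] centre bed [-0.002  -0.0404  0.0669]
full d [-0.0049 -0.0044  0.0409] r [-0.0001 -0.017  -0.0009] calls>=1.00
STEP d [-0.0049 -0.0044  0.0409] r [-0.0001 -0.017  -0.0009]
```

```bash
python3 -m handwheel '[[0,-0.002,0.006,0,-0.003,0,20],[-0.002,-0.003,0.014,0,-0.006,0,20],[-0.004,-0.003,0.023,0,-0.01,0,20],[-0.005,-0.003,0.032,0,-0.014,0,20],[-0.005,-0.003,0.041,0,-0.017,0,20]]' 40|tail -2;  
python3 pl.py 1 -1 0.5 62.5
```

```text
contact_force: [-0.0, -0.2, -3.6]
gripper_width: 0.0431
t15.88 p [ 0.6053 -0.293   0.0508] yaw-3.72 tilt3.01 F [-0.  -0.2 -3.6] M [ 0.04  0.1  -0.01] w0.0431
now centre bed mm [ -1.9969 -40.4626  66.8577] axis at x=-67: [-67.     -37.6044  63.4408] tip [-79.8144 -37.0409  62.7672]
target TCP [ 0.6056 -0.2929  0.047 ] centre bed [-0.001  -0.0404  0.0631]
full d [ 0.0009 -0.0009  0.0386] r [-0.0001 -0.0139 -0.0009] calls>=1.00
STEP d [ 0.0009 -0.0009  0.0386] r [-0.0001 -0.0139 -0.0009]
```

```bash
python3 -m handwheel '[[0,0,0.006,0,-0.003,0,20],[0,0,0.014,0,-0.006,0,20],[0,0,0.023,0,-0.009,0,20],[0,0,0.03,0,-0.012,0,20],[0,0,0.037,0,-0.0135,0,20]]' 40|tail -2;  
python3 pl.py 1 -1 0 61.8;python3 -m handwheel '[[0,0,0.004,0,-0.001,0,20],[0,0,0.008,0,-0.002,0,20],[0,0,0.011,0,-0.003,0,20],[0,0,0.013,0,-0.003,0,20],[0,0,0.013,0,-0.003,0,20]]' 40|tail -2;  python3 pl.py 1 -1 0 61.8
```

```text
contact_force: [-0.3, 0.2, -3.8]
gripper_width: 0.043
t16.30 p [ 0.6056 -0.293   0.0471] yaw-3.71 tilt0.60 F [-0.3  0.2 -3.8] M [ 0.06 -0.02  0.04] w0.0430
now centre bed mm [ -1.0513 -40.4847  63.2136] axis at x=-67: [-67.     -37.5953  62.5245] tip [-78.9723 -37.0708  62.3994]
target TCP [ 0.6055 -0.2929  0.0457] centre bed [-0.001  -0.0404  0.0618]
full d [-0.0013 -0.0007  0.0142] r [-0.0001 -0.0033 -0.0009] calls>=1.00
STEP d [-0.0013 -0.0007  0.0142] r [-0.0001 -0.0033 -0.0009]
contact_force: [-0.5, -0.2, -3.4]
gripper_width: 0.0433
t16.72 p [ 0.6054 -0.2931  0.0459] yaw-3.72 tilt0.09 F [-0.5 -0.2 -3.4] M [ 0.08  0.04 -0.07] w0.0433
now centre bed mm [ -1.1168 -40.535   62.0472] axis at x=-67: [-67.     -37.636   61.9424] tip [-79.0413 -37.1062  61.9233]
target TCP [ 0.6055 -0.2929  0.0457] centre bed [-0.001  -0.0404  0.0618]
full d [ 0.0009 -0.0013  0.0025] r [-0.0002 -0.0005 -0.0009] calls>=1.00
STEP d [ 0.0009 -0.0013  0.0025] r [-0.0002 -0.0005 -0.0009]
```

```bash
python3 -m handwheel '[[0,0,0.003,0,0,0,20],[0,0,0.005,0,0,0,20],[0,0,0.007,0,0,0,20],[0,0,0.008,0,0,0,20],[0,0,0.008,0,0,0,20]]' 40|tail -2;  python3 pl.py 1 -1 0 61.8
```

```text
contact_force: [-2.0, 1.1, 5.3]
gripper_width: 0.0429
t17.13 p [ 0.6055 -0.2931  0.0457] yaw-3.71 tilt0.10 F [-2.   1.1  5.3] M [ 0.32  0.53 -0.02] w0.0429
now centre bed mm [ -1.0118 -40.5619  61.7532] axis at x=-67: [-67.    -37.661  61.635] tip [-78.9364 -37.1363  61.6136]
target TCP [ 0.6055 -0.2929  0.0457] centre bed [-0.001  -0.0404  0.0618]
full d [-0.0002 -0.0015 -0.0004] r [-0.0001 -0.0006 -0.0009] calls>=1.00
STEP d [-0.0002 -0.0015 -0.0004] r [-0.0001 -0.0006 -0.0009]
```

```bash
python3 -m handwheel '[[0,0,0,0,0,0,40],[0,0,0,0,0,0,55],[0,0,0,0,0,0,65],[0,0,0,0,0,0,65],[0,0,-0.05,0,0,0,65]]' 40|tail -2; for i in 1 2; do  python3 -m handwheel '[[0,0,-0.1,0,0,0,65],[0,0,-0.25,0,0,0,65],[0,0,-0.45,0,0,0,65],[0,0,-0.65,0,0,0,65],[0,0,-0.8,0,0,0,65]]' 40|tail -2; done
python3 - <<'E'
from workcell import *
from lib import *
for n in ["wrist","scene"]:
    c=camera(n);pickle.dump(c,open(n+".pkl","wb"));im=c["pixels"][:,:,::-1]
    if n=="scene": im=cv2.resize(im[260:460,140:350],None,fx=3,fy=3,interpolation=cv2.INTER_CUBIC)
    cv2.imwrite("pics/p3"+n+".png",im)
E
python3 go.py .586 .1485 .2 -3.7
```

```text
contact_force: [-0.4, -0.3, 0.5]
gripper_width: 0.057
contact_force: [0.9, -0.2, -0.1]
gripper_width: 0.0574
contact_force: [0.8, -0.3, -0.2]
gripper_width: 0.0571
t18.48 p [ 0.6068 -0.2939  0.2139] yaw-3.73 tilt0.42 F [0.6 0.6 0.3] M [ 0.01 -0.01 -0.  ] w0.0574
full d [-0.4961 -4.4018  0.1281] r [ 0.0005 -0.0023 -0.0001] calls>=4.40
STEP d [-0.1127 -1.      0.0291] r [ 0.0001 -0.0005 -0.    ]
```

View pics/p3scene.png

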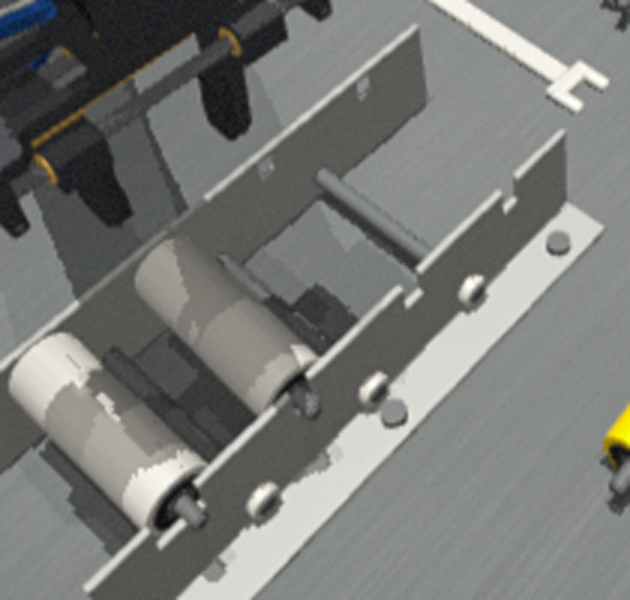

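View pics/p3wrist.png

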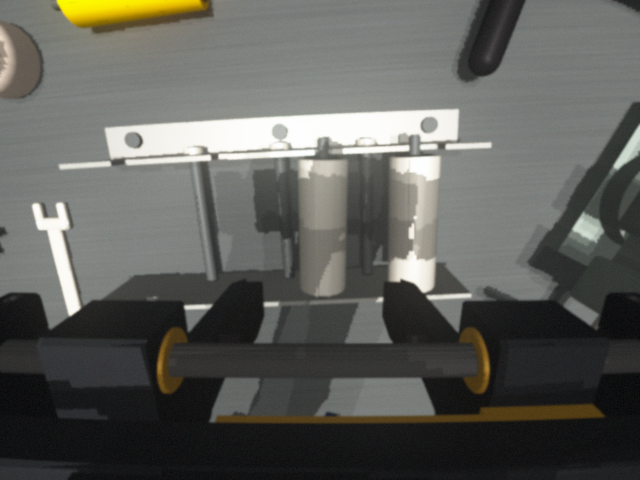

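Roller 1 is seated level beside the fitted one, with its axle in the slot at about (305,400) in the zoom. Next is roller 2.

```bash
for i in 1 2 3 4; do python3 -m handwheel '[[-0.02,-0.2,0,0,0,0,80],[-0.05,-0.4,0,0,0,0,80],[-0.07,-0.6,0,0,0,0,80],[-0.09,-0.8,0,0,0,0,80],[-0.12,-1,0,0,0,0,80]]' >/dev/null; done
for i in 1 2 3; do python3 -m handwheel '[[0,0,0,0,0,-0.038,80],[0,0,0,0,0,-0.076,80],[0,0,0,0,0,-0.114,80],[0,0,0,0,0,-0.152,80],[0,0,0,0,0,-0.19,80]]' >/dev/null; done; python3 go.py .586 .1485 .13 108
```

```text
t21.40 p [0.5825 0.109  0.2093] yaw99.23 tilt0.01 F [ 0.5  0.4 -0.3] M [ 0.01 -0.12  0.05] w0.0706
full d [0.384  0.0981 0.7931] r [ 0.0001 -0.     -0.0487] calls>=1.00
STEP d [0.384  0.0981 0.7931] r [ 0.0001 -0.     -0.0487]
```

```bash
python3 -m handwheel '[[0.1,0.02,0.12,0,0,-0.01,80],[0.2,0.05,0.3,0,0,-0.02,80],[0.3,0.08,0.5,0,0,-0.035,80],[0.38,0.1,0.7,0,0,-0.049,80],[0.38,0.1,0.79,0,0,-0.049,80]]' >/dev/null
python3 - <<'E'
from workcell import *
from lib import *
c=camera("wrist");pickle.dump(c,open("w.pkl","wb"))
cv2.imwrite("pics/w4.png",c["pixels"][:,:,::-1])
for y in (-.06,0,.06):
  a=np.radians(108); print(proj(c,[[.586+y*np.cos(a),.1485+y*np.sin(a),.044]]))
E
python3 go.py .586 .1485 .006 108
```

```text
[[323.1045 324.4061]]
[[322.9731 250.0425]]
[[322.821  164.3737]]
t21.87 p [0.5844 0.1492 0.1269] yaw107.70 tilt0.07 F [-1.2 -0.6 -1.5] M [-0.1  -0.01 -0.03] w0.0708
full d [-0.0129  0.0181  1.2087] r [-0.0014 -0.0004 -0.0017] calls>=1.21
STEP d [-0.0107  0.0149  1.    ] r [-0.0011 -0.0003 -0.0014]
```

View pics/w4.png

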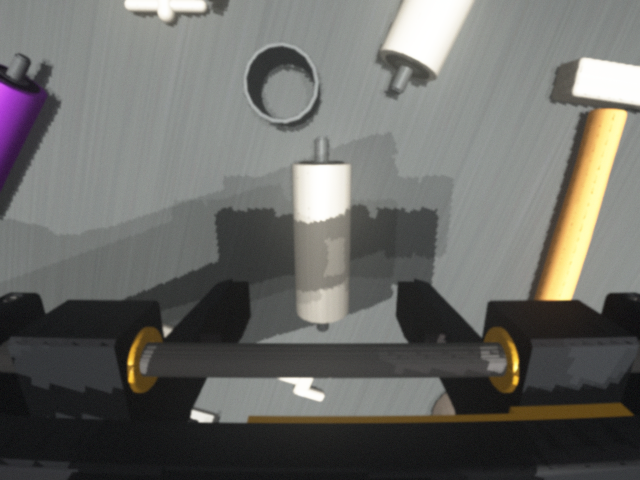

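Roller 2's tube runs from (321,164) to (322,324), which matches the prediction. I'll descend and grip.

```bash
python3 -m handwheel '[[-0.01,0.005,0.15,0,0,0,80],[-0.01,0.01,0.4,0,0,0,80],[-0.01,0.01,0.65,0,0,0,80],[-0.01,0.01,0.85,0,0,0,80],[-0.01,0.01,1,0,0,0,80]]' >/dev/null; python3 -m handwheel '[[0,0,0.1,0,0,0,80],[0,0,0.18,0,0,0,80],[0,0,0.2,0,0,0,80],[0,0,0.2,0,0,0,80],[0,0,0.2,0,0,0,70]]' 40|tail -2; python3 go.py .586 .1485 .006 108
```

```text
contact_force: [-0.2, -0.2, -0.4]
gripper_width: 0.0657
t22.70 p [0.5894 0.1479 0.012 ] yaw107.69 tilt-0.01 F [-0.2 -0.2 -0.4] M [-0.06 -0.12  0.03] w0.0657
full d [ 0.0157 -0.0304  0.0603] r [ 0.001   0.     -0.0017] calls>=1.00
STEP d [ 0.0157 -0.0304  0.0603] r [ 0.001   0.     -0.0017]
```

```bash
python3 -m handwheel '[[0.008,-0.015,0.03,0,0,0,70],[0.015,-0.03,0.06,0,0,0,60],[0.015,-0.03,0.06,0,0,0,40],[0.015,-0.03,0.06,0,0,0,20],[0.015,-0.03,0.06,0,0,0,20]]' 40|tail -2;python3 -m handwheel '[[0,0,0,0,0,0,20],[0,0,0,0,0,0,20],[0,0,0,0,0,0,20],[0,0,-0.05,0,0,0,20],[0,0,-0.12,0,0,0,20]]' 40|tail -2;  python3 go.py .586 .1485 .006 108
```

```text
contact_force: [-0.9, -0.7, 0.9]
gripper_width: 0.043
contact_force: [-0.0, 0.7, -5.1]
gripper_width: 0.0427
t23.53 p [0.5847 0.1478 0.0167] yaw107.70 tilt-0.01 F [-0.   0.7 -5.1] M [-0.03 -0.1   0.  ] w0.0427
full d [0.0028 0.0147 0.1071] r [-0.      0.0001 -0.0017] calls>=1.00
STEP d [0.0028 0.0147 0.1071] r [-0.      0.0001 -0.0017]
```

```bash
for i in 1 2; do python3 -m handwheel '[[0,0,-0.1,0,0,0,20],[0,0,-0.3,0,0,0,20],[0,0,-0.5,0,0,0,20],[0,0,-0.75,0,0,0,20],[0,0,-1,0,0,0,20]]' 40|tail -2; done
for i in 1 2 3; do python3 -m handwheel '[[0,0,0,0,0,0.038,20],[0,0,0,0,0,0.076,20],[0,0,0,0,0,0.114,20],[0,0,0,0,0,0.152,20],[0,0,0,0,0,0.19,20]]' 40 >/dev/null; done
python3 - <<'E'
from workcell import *
from lib import *
c=camera("wrist");pickle.dump(c,open("w.pkl","wb"))
im=c["pixels"][:,:,::-1][100:360,200:450]
cv2.imwrite("pics/w5.png",cv2.resize(im,None,fx=2.3,fy=2.3))
E
python3 ax.py
python3 pl.py 2 25 0 200
```

```text
contact_force: [1.0, -0.4, -4.3]
gripper_width: 0.0429
contact_force: [0.7, 0.8, -4.8]
gripper_width: 0.0426
-0.004 [[323.8, 138.7], [323.5, 197.1], [265.8, 187.3], [380.9, 188.2]]
-0.002 [[323.8, 132.8], [323.5, 190.8], [265.6, 182.1], [381.2, 182.9]]
0 [[323.9, 126.9], [323.6, 184.5], [265.4, 176.8], [381.4, 177.6]]
0.002 [[323.9, 120.9], [323.6, 178.1], [265.2, 171.4], [381.7, 172.3]]
0.004 [[324.0, 114.8], [323.7, 171.6], [265.0, 166.0], [382.0, 166.9]]
t25.67 p [0.5845 0.1483 0.2169] yaw4.40 tilt0.05 F [ 0.1 -1.  -4.7] M [-0.02  0.    0.01] w0.0430
now centre bed mm [-31.1596 400.1212 233.0374] axis at x=-67: [-67.     396.6066 233.0047] tip [-108.7872  392.5088  232.9665]
target TCP [ 0.6332 -0.2096  0.1839] centre bed [0.025  0.0435 0.2   ]
full d [0.2103 3.6053 0.3297] r [-0.0001 -0.0003  0.0442] calls>=3.61
STEP d [0.0583 1.     0.0914] r [-0.     -0.0001  0.0123]
```

View pics/w5.png

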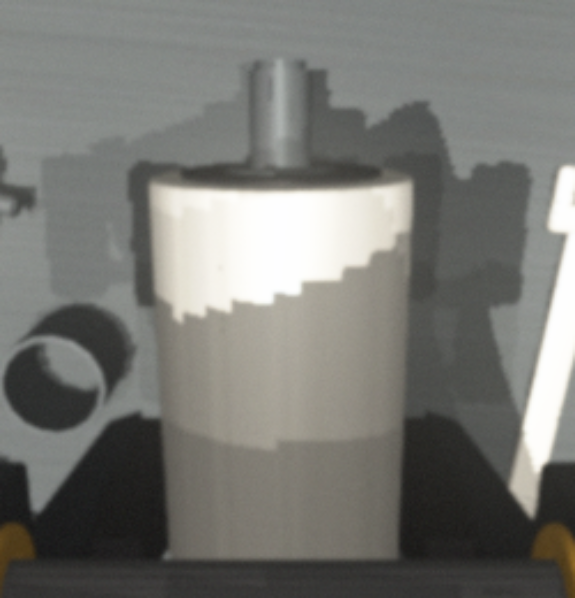

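```bash
python3 -m handwheel '[[0.01,0.2,0.01,0,0,0.01,20],[0.02,0.4,0.03,0,0,0.02,20],[0.03,0.6,0.05,0,0,0.03,20],[0.04,0.8,0.07,0,0,0.04,20],[0.05,1,0.09,0,0,0.044,20]]' 40 >/dev/null; python3 pl.py 2 25 0 200 0.5
```

```text
t26.08 p [0.5988 0.0478 0.2079] yaw-2.79 tilt0.07 F [ 0.2 -0.4 -4.9] M [ 0.06 -0.05 -0.  ] w0.0429
now centre bed mm [-13.3069 300.1047 224.0467] axis at x=-67: [-67.     301.5989 223.9783] tip [-91.2767 302.2745 223.9473]
target TCP [ 0.6317 -0.2095  0.1839] centre bed [0.025  0.0435 0.2   ]
full d [0.4538 2.5543 0.2399] r [-0.0001 -0.0004  0.0042] calls>=2.55
STEP d [0.1777 1.     0.0939] r [-0.0001 -0.0002  0.0016]
```

```bash
for i in 1 2; do python3 -m handwheel '[[0.03,0.2,0.01,0,0,0,20],[0.07,0.4,0.02,0,0,0.001,20],[0.1,0.6,0.03,0,0,0.002,20],[0.14,0.8,0.04,0,0,0.002,20],[0.18,1,0.05,0,0,0.002,20]]' 40 >/dev/null; done; python3 pl.py 2 25 22 110 0.5
```

```text
t26.92 p [ 0.6242 -0.1539  0.1978] yaw-3.45 tilt0.06 F [ 0.8  0.5 -4.9] M [ 0.01 -0.02  0.04] w0.0425
now centre bed mm [ 16.2809  98.9236 213.9291] axis at x=-67: [-67.     102.1952 213.8414] tip [-61.659  101.9854 213.8471]
target TCP [ 0.6378 -0.2099  0.1321] centre bed [0.025  0.0435 0.1472]
full d [0.1687 0.5508 0.6572] r [-0.0003  0.1219  0.0005] calls>=1.00
STEP d [0.1687 0.5508 0.6572] r [-0.0003  0.1219  0.0005]
```

```bash
python3 -m handwheel '[[0.04,0.15,0.06,0,0.025,0,20],[0.08,0.3,0.18,0,0.05,0,20],[0.12,0.42,0.33,0,0.075,0,20],[0.15,0.51,0.5,0,0.1,0,20],[0.17,0.53,0.65,0,0.122,0,20]]' 40|tail -2
python3 -m handwheel '[[-0.06,0,0.08,0,0,0,20],[-0.15,0,0.18,0,0,0,20],[-0.25,0,0.28,0,0,0,20],[-0.3,0,0.34,0,0,0,20],[-0.3,0,0.34,0,0,0,20]]' 40|tail -2
python3 pl.py 2 9 22 65 0.5
```

```text
contact_force: [-0.4, 0.3, -6.0]
gripper_width: 0.0427
contact_force: [-0.4, 0.2, -5.1]
gripper_width: 0.043
t27.75 p [ 0.6217 -0.2048  0.0884] yaw-3.50 tilt21.75 F [-0.4  0.2 -5.1] M [ 0.09  0.74 -0.  ] w0.0430
now centre bed mm [  8.8535  48.1788 103.4989] axis at x=-67: [-67.      51.2303  73.2079] tip [-63.5338  51.0909  74.592 ]
target TCP [ 0.6218 -0.2089  0.0806] centre bed [0.009  0.0442 0.0957]
full d [-0.0252  0.0403  0.0732] r [-0.0006  0.0014  0.0002] calls>=1.00
STEP d [-0.0252  0.0403  0.0732] r [-0.0006  0.0014  0.0002]
```

```bash
python3 -m handwheel '[[0,0.01,0.02,0,0,0,20],[-0.005,0.02,0.04,0,0.001,0,20],[-0.01,0.03,0.06,0,0.001,0,20],[-0.015,0.037,0.072,0,0.001,0,20],[-0.015,0.037,0.072,0,0.001,0,20]]' 40|tail -2
python3 pl.py 2 -2 22 65 0.5
```

```text
contact_force: [-0.1, 0.0, -4.4]
gripper_width: 0.0427
t28.17 p [ 0.6244 -0.2098  0.0832] yaw-3.56 tilt22.23 F [-0.1  0.  -4.4] M [ 0.07  0.65 -0.01] w0.0427
now centre bed mm [11.6118 43.3308 98.2811] axis at x=-67: [-67.      46.5701  66.1236] tip [-60.529   46.3035  68.7707]
target TCP [ 0.6108 -0.2082  0.0762] centre bed [-0.002   0.0446  0.0913]
full d [-0.1535 -0.0074  0.0131] r [-0.0001 -0.0013 -0.    ] calls>=1.00
STEP d [-0.1535 -0.0074  0.0131] r [-0.0001 -0.0013 -0.    ]
```

```bash
python3 -m handwheel '[[-0.01,-0.007,0.01,0,-0.001,0,20],[-0.025,-0.007,0.012,0,-0.001,0,20],[-0.045,-0.007,0.012,0,-0.001,0,20],[-0.06,-0.007,0.012,0,-0.001,0,20],[-0.075,-0.007,0.012,0,-0.001,0,20]]' 40|tail -2;  python3 pl.py 2 -2 22 65 0.5
```

```text
contact_force: [0.2, -0.2, -4.6]
gripper_width: 0.0428
t28.58 p [ 0.6176 -0.2082  0.0791] yaw-3.54 tilt22.04 F [ 0.2 -0.2 -4.6] M [ 0.08  0.69 -0.01] w0.0428
now centre bed mm [ 4.8254 44.7138 94.2414] axis at x=-67: [-67.      47.6572  65.1414] tip [-67.4146  47.6742  64.9734]
target TCP [ 0.6108 -0.2082  0.0762] centre bed [-0.002   0.0446  0.0913]
full d [-0.0744  0.0037  0.0018] r [-0.0002 -0.0002  0.    ] calls>=1.00
STEP d [-0.0744  0.0037  0.0018] r [-0.0002 -0.0002  0.    ]
```

```bash
python3 -m handwheel '[[-0.01,0.003,0,0,0,0,20],[-0.025,0.003,0,0,0,0,20],[-0.045,0.003,0.001,0,0,0,20],[-0.06,0.003,0.001,0,0,0,20],[-0.074,0.003,0.001,0,0,0,20]]' 40|tail -2;  python3 pl.py 2 -2 16 64.5 0.5
```

```text
contact_force: [-0.9, 0.0, -5.0]
gripper_width: 0.0428
t29.00 p [ 0.6109 -0.208   0.0763] yaw-3.53 tilt22.05 F [-0.9  0.  -5. ] M [ 0.06  0.72 -0.01] w0.0428
now centre bed mm [-1.8887 44.7663 91.3853] axis at x=-67: [-67.      47.4225  64.9965] tip [-74.1257  47.7132  62.1086]
target TCP [ 0.6092 -0.2081  0.0675] centre bed [-0.002   0.0446  0.0832]
full d [-0.0488  0.0015  0.0745] r [-0.0001 -0.0336  0.0001] calls>=1.00
STEP d [-0.0488  0.0015  0.0745] r [-0.0001 -0.0336  0.0001]
```

Through the hole with no contact force. Now I'll swing it down, as before.

```bash
python3 -m handwheel '[[-0.008,0,0.012,0,-0.0055,0,20],[-0.017,0,0.027,0,-0.012,0,20],[-0.026,0,0.043,0,-0.019,0,20],[-0.036,0,0.058,0,-0.026,0,20],[-0.047,0,0.074,0,-0.0335,0,20]]' 40|tail -2;  python3 pl.py 2 -2 10 64 0.5|tail -4;  python3 -m handwheel '[[-0.008,0,0.012,0,-0.0055,0,20],[-0.017,0,0.027,0,-0.012,0,20],[-0.026,0,0.043,0,-0.019,0,20],[-0.036,0,0.058,0,-0.026,0,20],[-0.046,0,0.074,0,-0.033,0,20]]' 40|tail -2;python3 pl.py 2 -2 6 64 0.5
```

```text
contact_force: [0.1, 0.0, -4.7]
gripper_width: 0.0426
now centre bed mm [-1.4885 44.7039 83.3387] axis at x=-67: [-67.      47.3845  64.6106] tip [-76.4262  47.7702  61.9159]
target TCP [ 0.6075 -0.208   0.0595] centre bed [-0.002   0.0446  0.0755]
full d [-0.0431  0.0011  0.0729] r [-0.0003 -0.033   0.0001] calls>=1.00
STEP d [-0.0431  0.0011  0.0729] r [-0.0003 -0.033   0.0001]
contact_force: [0.5, 0.0, -4.3]
gripper_width: 0.0432
t29.83 p [ 0.6074 -0.2078  0.0593] yaw-3.53 tilt10.02 F [ 0.5  0.  -4.3] M [ 0.09  0.35 -0.  ] w0.0432
now centre bed mm [-2.1849 44.7774 75.2555] axis at x=-67: [-67.      47.4215  63.7981] tip [-78.9322  47.9082  61.6888]
target TCP [ 0.6064 -0.2079  0.0548] centre bed [-0.002   0.0446  0.0708]
full d [-0.0171  0.0015  0.0431] r [-0.0002 -0.0223  0.0001] calls>=1.00
STEP d [-0.0171  0.0015  0.0431] r [-0.0002 -0.0223  0.0001]
```

```bash
python3 -m handwheel '[[-0.004,0.001,0.008,0,-0.004,0,20],[-0.008,0.001,0.017,0,-0.008,0,20],[-0.012,0.001,0.026,0,-0.013,0,20],[-0.015,0.001,0.035,0,-0.018,0,20],[-0.017,0.001,0.043,0,-0.022,0,20]]' 40|tail -2;  
python3 pl.py 2 -2 3 63.5 0.5; python3 -m handwheel '[[0,0,0.006,0,-0.003,0,20],[-0.002,0,0.014,0,-0.006,0,20],[-0.004,0,0.023,0,-0.01,0,20],[-0.005,0,0.032,0,-0.014,0,20],[-0.005,0,0.041,0,-0.017,0,20]]' 40|tail -2;  
python3 pl.py 2 -1 0.5 62.5 0.5
```

```text
contact_force: [-0.3, -0.4, -4.4]
gripper_width: 0.0428
t30.25 p [ 0.6063 -0.208   0.0548] yaw-3.54 tilt6.06 F [-0.3 -0.4 -4.4] M [ 0.04  0.16 -0.02] w0.0428
now centre bed mm [-2.1115 44.5685 70.8503] axis at x=-67: [-67.      47.2174  63.959 ] tip [-79.6115  47.7322  62.6196]
target TCP [ 0.6056 -0.2079  0.0508] centre bed [-0.002   0.0446  0.0669]
full d [-0.0117 -0.0006  0.0388] r [-0.0002 -0.017   0.0001] calls>=1.00
STEP d [-0.0117 -0.0006  0.0388] r [-0.0002 -0.017   0.0001]
contact_force: [0.9, -0.1, -5.0]
gripper_width: 0.0428
t30.67 p [ 0.6062 -0.2079  0.0506] yaw-3.54 tilt3.00 F [ 0.9 -0.1 -5. ] M [ 0.04  0.13 -0.06] w0.0428
now centre bed mm [-1.3284 44.5513 66.7075] axis at x=-67: [-67.      47.2323  63.2579] tip [-79.1563  47.7285  62.6194]
target TCP [ 0.6059 -0.2079  0.047 ] centre bed [-0.001   0.0446  0.0631]
full d [-0.0057 -0.0004  0.0361] r [-0.0002 -0.0139  0.0001] calls>=1.00
STEP d [-0.0057 -0.0004  0.0361] r [-0.0002 -0.0139  0.0001]
```

```bash
python3 -m handwheel '[[0,0,0.006,0,-0.003,0,20],[0,0,0.014,0,-0.006,0,20],[0,0,0.022,0,-0.009,0,20],[0,0,0.03,0,-0.012,0,20],[0,0,0.036,0,-0.014,0,20]]' 40|tail -2;  
python3 -m handwheel '[[0,0,0.004,0,-0.001,0,20],[0,0,0.008,0,-0.002,0,20],[0,0,0.011,0,-0.003,0,20],[0,0,0.013,0,-0.003,0,20],[0,0,0.013,0,-0.003,0,20]]' 40|tail -2;  python3 pl.py 2 -1 0 61.8 0.5
```

```text
contact_force: [0.4, 0.2, -4.9]
gripper_width: 0.043
contact_force: [-0.4, -0.1, -4.3]
gripper_width: 0.0427
t31.50 p [ 0.6063 -0.208   0.0457] yaw-3.54 tilt-0.00 F [-0.4 -0.1 -4.3] M [ 0.   -0.01  0.05] w0.0427
now centre bed mm [-0.393  44.5097 61.8362] axis at x=-67: [-67.      47.2317  61.8365] tip [-78.328   47.6946  61.8366]
target TCP [ 0.6057 -0.2079  0.0457] centre bed [-0.001   0.0446  0.0618]
full d [-0.0061 -0.0005  0.0004] r [-0.0002  0.      0.0001] calls>=1.00
STEP d [-0.0061 -0.0005  0.0004] r [-0.0002  0.      0.0001]
```

```bash
python3 -m handwheel '[[0,0,0.002,0,0,0,20],[0,0,0.004,0,0,0,20],[0,0,0.006,0,0,0,20],[0,0,0.008,0,0,0,20],[0,0,0.008,0,0,0,20]]' 40|tail -2;  python3 pl.py 2 -1 0 61.8 0.5|head -2
```

```text
contact_force: [-0.4, 0.6, -3.2]
gripper_width: 0.043
t31.92 p [ 0.6063 -0.208   0.0451] yaw-3.54 tilt0.00 F [-0.4  0.6 -3.2] M [0.04 0.08 0.01] w0.0430
now centre bed mm [-0.3871 44.4824 61.2249] axis at x=-67: [-67.      47.2046  61.2245] tip [-78.322   47.6672  61.2245]
```

```bash
python3 -m handwheel '[[0,0,0.002,0,0,0,20],[0,0,0.004,0,0,0,20],[0,0,0.006,0,0,0,20],[0,0,0.006,0,0,0,20],[0,0,0.006,0,0,0,20]]' 40|tail -2;  python3 pl.py 2 -1 0 61.8 0.5|head -2
```

```text
contact_force: [-2.2, -0.0, 4.0]
gripper_width: 0.0426
t32.33 p [ 0.6064 -0.208   0.0448] yaw-3.53 tilt0.01 F [-2.2 -0.   4. ] M [0.19 0.59 0.06] w0.0426
now centre bed mm [-0.2951 44.4673 60.9342] axis at x=-67: [-67.      47.1881  60.9245] tip [-78.2303  47.6462  60.9228]
```

```bash
python3 -m handwheel '[[0,0,0,0,0,0,40],[0,0,0,0,0,0,55],[0,0,0,0,0,0,65],[0,0,0,0,0,0,65],[0,0,-0.05,0,0,0,65]]' 40|tail -2; for i in 1 2; do  python3 -m handwheel '[[0,0,-0.1,0,0,0,65],[0,0,-0.25,0,0,0,65],[0,0,-0.45,0,0,0,65],[0,0,-0.65,0,0,0,65],[0,0,-0.8,0,0,0,65]]' 40|tail -2; done
python3 - <<'E'
from workcell import *
from lib import *
for n in ["scene"]:
    c=camera(n);pickle.dump(c,open(n+".pkl","wb"));im=c["pixels"][:,:,::-1]
    if n=="scene": im=cv2.resize(im[260:460,140:350],None,fx=3,fy=3,interpolation=cv2.INTER_CUBIC)
    cv2.imwrite("pics/p4"+n+".png",im)
E
python3 go.py .4655 .363 .2 -3.6
```

```text
contact_force: [0.2, -0.6, 0.3]
gripper_width: 0.057
contact_force: [-0.5, -0.4, 0.2]
gripper_width: 0.0576
contact_force: [-0.1, -0.2, 0.1]
gripper_width: 0.0571
t33.63 p [ 0.6084 -0.2086  0.2148] yaw-3.54 tilt0.37 F [ 0.8 -0.3  2.7] M [-0.07 -0.08  0.02] w0.0576
full d [-1.7804 -5.6169  0.1314] r [ 0.0003 -0.002   0.0003] calls>=5.62
STEP d [-0.317  -1.      0.0234] r [ 0.0001 -0.0004  0.0001]
```

View pics/p4scene.png

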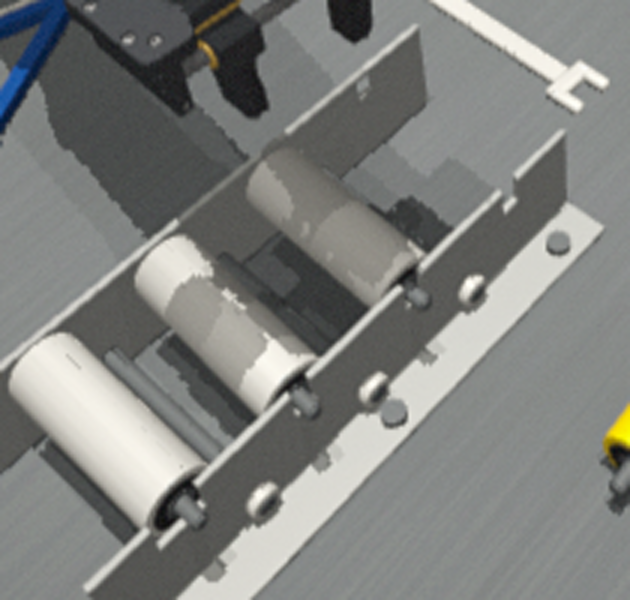

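Roller 2 is seated as well, with its axle in the slot at about (418,298) in the zoom. Next is roller 3, where I need to watch the clamp screw beside it.

```bash
for i in 1 2 3 4 5; do python3 -m handwheel '[[-0.06,-0.2,0,0,0,0,70],[-0.12,-0.4,0,0,0,0,70],[-0.19,-0.6,0,0,0,0,70],[-0.25,-0.8,0,0,0,0,70],[-0.32,-1,0,0,0,0,70]]' >/dev/null; done
for i in 1 2; do python3 -m handwheel '[[0,0,0,0,0,-0.038,70],[0,0,0,0,0,-0.076,70],[0,0,0,0,0,-0.114,70],[0,0,0,0,0,-0.152,70],[0,0,0,0,0,-0.19,70]]' >/dev/null; done; python3 go.py .4655 .363 .17 89
```

```text
t36.55 p [0.4774 0.3007 0.2096] yaw65.20 tilt0.02 F [-0.2 -0.5 -0.2] M [-0.05 -0.02  0.05] w0.0615
full d [ 0.5156 -0.3691  0.3962] r [ 0.     -0.0001 -0.1322] calls>=1.00
STEP d [ 0.5156 -0.3691  0.3962] r [ 0.     -0.0001 -0.1322]
```

```bash
python3 -m handwheel '[[0.12,-0.09,0.08,0,0,-0.033,70],[0.24,-0.18,0.16,0,0,-0.066,70],[0.36,-0.27,0.25,0,0,-0.1,70],[0.48,-0.36,0.35,0,0,-0.132,70],[0.515,-0.37,0.4,0,0,-0.132,70]]' >/dev/null;python3 -m handwheel '[[0,0,0,0,0,0,70],[0,0,0,0,0,0,70],[0,0,0,0,0,0,70],[0,0,0,0,0,0,70],[0,0,0,0,0,0,70]]' >/dev/null
python3 - <<'E'
from workcell import *
from lib import *
c=camera("wrist");pickle.dump(c,open("w.pkl","wb"))
cv2.imwrite("pics/w6.png",c["pixels"][:,:,::-1])
for y in (-.06,0,.06):
  a=np.radians(89); print(proj(c,[[.4655+y*np.cos(a),.363+y*np.sin(a),.044]]))
E
python3 go.py .4655 .363 .006 89
```

```text
[[321.4491 296.1976]]
[[320.8092 230.7159]]
[[320.0958 156.9477]]
t37.43 p [0.4664 0.3628 0.1701] yaw88.54 tilt0.03 F [-0.3  0.4  0.2] M [-0.07 -0.04  0.02] w0.0616
full d [ 0.0014 -0.0101  1.641 ] r [ 0.0003 -0.0002 -0.0026] calls>=1.64
STEP d [ 0.0008 -0.0061  1.    ] r [ 0.0002 -0.0001 -0.0016]
```

View pics/w6.png

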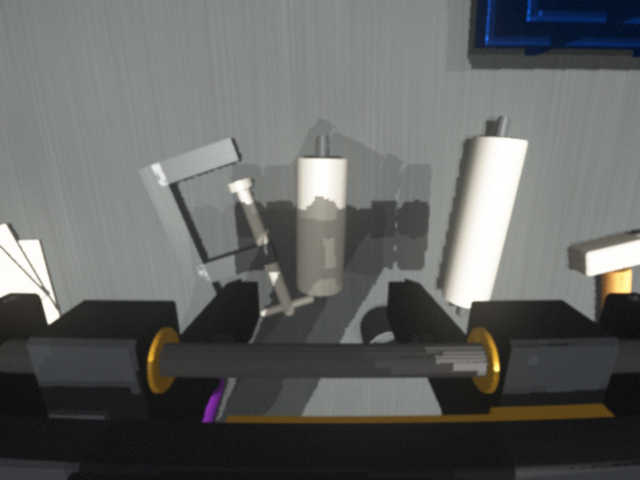

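```bash
cat > ray.py <<'E'
from lib import *
def hit(c,px,z):
    d=cv2.undistortPoints(np.array([[px]],float),np.array(c["mtx"]),np.array(c["distortion"]))[0,0]
    r=np.array(c["attitude"])@np.array([d[0],d[1],1]);t=np.array(c["xyz"]);return t+r*(z-t[2])/r[2]
E
python3 - <<'E'
from ray import *
from workcell import *
c=pickle.load(open("w.pkl","rb"))
s=sense();T=s["tcp_rot"];P=np.array(s["position"])
im=c["pixels"][:,:,::-1][140:330,180:370];cv2.imwrite("pics/w6z.png",cv2.resize(im,None,fx=3.1,fy=3.1,interpolation=cv2.INTER_CUBIC))
for px in [(262,215),(268,240),(275,265),(250,190),(241,155)]:
    for z in (.005,.015): print(px,z,(T.T@(hit(c,px,z)-P))[:2]*1000)
E
```

```text
(262, 215) 0.005 [  5.0529 -56.6715]
(262, 215) 0.015 [  7.2343 -54.8143]
(268, 240) 0.005 [-19.5361 -52.1143]
(268, 240) 0.015 [-16.561  -50.4042]
(275, 265) 0.005 [-45.215  -46.3956]
(275, 265) 0.015 [-41.4109 -44.8701]
(250, 190) 0.005 [ 28.6668 -66.6357]
(250, 190) 0.015 [ 30.0858 -64.4569]
(241, 155) 0.005 [ 60.237  -72.9601]
(241, 155) 0.015 [ 60.6369 -70.5771]
```

View pics/w6z.png

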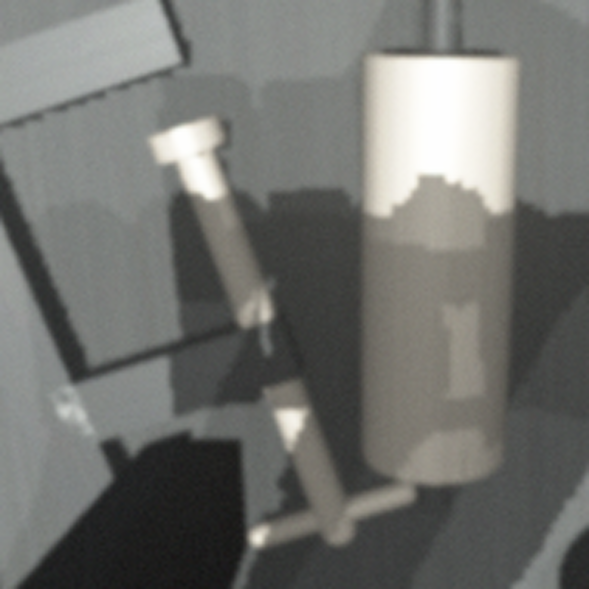

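At the finger band the clamp edge is about 52 mm from the roller axis. With a 56 mm opening the finger backs reach about 46 mm, so it clears, and I'll grip 4 mm off-centre for more margin.

```bash
python3 -m handwheel '[[0.04,-0.01,0.15,0,0,0.003,64],[0.04,-0.01,0.35,0,0,0.006,64],[0.04,-0.01,0.6,0,0,0.006,64],[0.04,-0.01,0.8,0,0,0.006,64],[0.04,-0.01,0.9,0,0,0.006,64]]' >/dev/null; python3 -m handwheel '[[0,0,0.05,0,0,0,64],[0,0,0.1,0,0,0,64],[0,0,0.12,0,0,0,64],[0,0,0.12,0,0,0,64],[0,0,0.12,0,0,0,64]]' 40|tail -2; python3 go.py .4655 .367 .006 88
```

```text
contact_force: [0.4, -0.3, -0.4]
gripper_width: 0.0561
t38.27 p [0.4654 0.3677 0.0685] yaw87.54 tilt0.08 F [ 0.4 -0.3 -0.4] M [-0.06 -0.07 -0.02] w0.0561
full d [-0.0081  0.0007  0.6247] r [ 0.0003 -0.0004 -0.0026] calls>=1.00
STEP d [-0.0081  0.0007  0.6247] r [ 0.0003 -0.0004 -0.0026]
```

```bash
python3 -m handwheel '[[0,0,0.1,0,0,0,64],[0,0,0.25,0,0,0,64],[0,0,0.42,0,0,0,64],[0,0,0.55,0,0,0,64],[0,0,0.62,0,0,0,64]]' 40|tail -2; python3 go.py .4655 .367 .006 88; python3 -m handwheel '[[0,0,0,0,0,0,60],[0,0,0,0,0,0,40],[0,0,0,0,0,0,20],[0,0,0,0,0,0,20],[0,0,0,0,0,0,20]]' 40|tail -2; python3 go.py .4655 .367 .006 88
```

```text
contact_force: [-0.4, -0.0, -0.5]
gripper_width: 0.0567
t38.68 p [0.4639 0.3663 0.003 ] yaw87.56 tilt-0.10 F [-0.4 -0.  -0.5] M [-0.04 -0.12 -0.02] w0.0567
full d [ 0.008   0.0158 -0.0299] r [-0.0007  0.0006 -0.0025] calls>=1.00
STEP d [ 0.008   0.0158 -0.0299] r [-0.0007  0.0006 -0.0025]
contact_force: [-0.8, -0.3, -4.1]
gripper_width: 0.0432
t39.10 p [0.465  0.3674 0.0059] yaw87.54 tilt0.05 F [-0.8 -0.3 -4.1] M [ 0.08 -0.12  0.06] w0.0432
full d [-0.0036  0.0049 -0.0012] r [ 0.0001 -0.0003 -0.0026] calls>=1.00
STEP d [-0.0036  0.0049 -0.0012] r [ 0.0001 -0.0003 -0.0026]
```

```bash
for i in 1 2; do python3 -m handwheel '[[0,0,-0.1,0,0,0,20],[0,0,-0.3,0,0,0,20],[0,0,-0.5,0,0,0,20],[0,0,-0.75,0,0,0,20],[0,0,-1,0,0,0,20]]' 40|tail -2; done
for i in 1 2; do python3 -m handwheel '[[0,0,0,0,0,0.038,20],[0,0,0,0,0,0.076,20],[0,0,0,0,0,0.114,20],[0,0,0,0,0,0.152,20],[0,0,0,0,0,0.19,20]]' 40 >/dev/null; done
python3 - <<'E'
from workcell import *
from lib import *
c=camera("wrist");pickle.dump(c,open("w.pkl","wb"))
im=c["pixels"][:,:,::-1][100:360,200:450]
cv2.imwrite("pics/w7.png",cv2.resize(im,None,fx=2.3,fy=2.3))
E
python3 ax.py
python3 pl.py 3 25 0 200 -4
```

```text
contact_force: [0.8, -0.1, -6.3]
gripper_width: 0.043
contact_force: [0.6, 0.7, -5.4]
gripper_width: 0.0432
-0.004 [[323.3, 138.5], [323.0, 196.9], [265.3, 187.2], [380.5, 188.1]]
-0.002 [[323.4, 132.6], [323.0, 190.7], [265.1, 181.9], [380.8, 182.8]]
0 [[323.4, 126.7], [323.1, 184.3], [264.9, 176.6], [381.1, 177.5]]
0.002 [[323.5, 120.7], [323.1, 178.0], [264.7, 171.3], [381.4, 172.2]]
0.004 [[323.5, 114.7], [323.2, 171.5], [264.5, 165.9], [381.7, 166.8]]
t40.82 p [0.4643 0.3668 0.2052] yaw18.43 tilt-0.06 F [-0.2 -0.1 -5.7] M [ 0.   -0.04 -0.09] w0.0428
now centre bed mm [-158.6949  614.8916  221.3223] axis at x=-67: [-67.     647.5996 221.2276] tip [-232.1609  588.686   221.3982]
target TCP [ 0.638  -0.1248  0.1839] centre bed [0.025  0.1285 0.2   ]
full d [0.0936 5.2131 0.2135] r [0.0001 0.0003 0.1221] calls>=5.21
STEP d [0.018  1.     0.0409] r [0.     0.0001 0.0234]
```

View pics/w7.png

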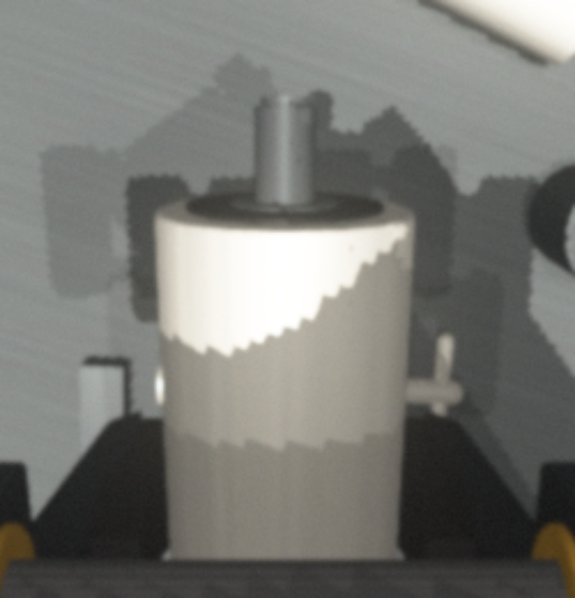

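```bash
python3 -m handwheel '[[0,0.2,0.01,0,0,0.03,20],[0,0.4,0.02,0,0,0.06,20],[0.01,0.6,0.03,0,0,0.09,20],[0.01,0.8,0.04,0,0,0.11,20],[0.01,1,0.04,0,0,0.122,20]]' 40 >/dev/null; python3 pl.py 3 25 0 200 -5
```

```text
t41.23 p [0.4985 0.2717 0.2011] yaw-2.86 tilt-0.05 F [ 0.5 -1.1 -6.3] M [ 0.03 -0.07  0.01] w0.0430
now centre bed mm [-123.7351  521.9709  217.2195] axis at x=-67: [-67.     520.3282 217.173 ] tip [-201.7024  524.2284  217.2834]
target TCP [ 0.639  -0.1248  0.1839] centre bed [0.025  0.1285 0.2   ]
full d [1.6009 3.8903 0.1718] r [0.0001 0.0003 0.0038] calls>=3.89
STEP d [0.4115 1.     0.0442] r [0.     0.0001 0.001 ]
```

```bash
for i in 1 2 3; do python3 -m handwheel '[[0.08,0.2,0,0,0,0,20],[0.16,0.4,0.01,0,0,0.001,20],[0.25,0.6,0.01,0,0,0.001,20],[0.33,0.8,0.02,0,0,0.001,20],[0.42,1,0.02,0,0,0.001,20]]' 40 >/dev/null; done; python3 pl.py 3 25 22 110 -5
```

```text
t42.48 p [ 0.6083 -0.0344  0.1949] yaw-3.23 tilt-0.08 F [ 0.8 -0.6 -4.9] M [-0.01 -0.07  0.  ] w0.0429
now centre bed mm [ -7.498  218.236  211.0352] axis at x=-67: [-67.     220.3479 211.1132] tip [-85.4489 221.0026 211.1374]
target TCP [ 0.6446 -0.1252  0.1341] centre bed [0.025  0.1285 0.1472]
full d [0.4143 0.886  0.6068] r [-0.0005  0.1226  0.0017] calls>=1.00
STEP d [0.4143 0.886  0.6068] r [-0.0005  0.1226  0.0017]
```

```bash
python3 -m handwheel '[[0.08,0.2,0.04,0,0.025,0,20],[0.17,0.4,0.13,0,0.05,0,20],[0.26,0.6,0.27,0,0.075,0.001,20],[0.35,0.76,0.44,0,0.1,0.002,20],[0.41,0.86,0.6,0,0.1225,0.002,20]]' 40|tail -2
python3 -m handwheel '[[-0.06,0,0.08,0,0,0,20],[-0.15,0,0.18,0,0,0,20],[-0.25,0,0.28,0,0,0,20],[-0.3,0,0.34,0,0,0,20],[-0.3,0,0.34,0,0,0,20]]' 40|tail -2
python3 pl.py 3 9 22 65 -5
```

```text
contact_force: [0.6, -0.8, -6.4]
gripper_width: 0.0429
contact_force: [-0.7, 0.3, -6.1]
gripper_width: 0.0432
t43.32 p [ 0.6277 -0.1191  0.0905] yaw-3.63 tilt21.71 F [-0.7  0.3 -6.1] M [0.07 0.76 0.02] w0.0432
now centre bed mm [  8.0295 134.2649 103.6336] axis at x=-67: [-67.     137.4578  73.7313] tip [-64.3715 137.3459  74.7788]
target TCP [ 0.6286 -0.1242  0.0827] centre bed [0.009  0.1292 0.0957]
full d [-0.0174  0.0507  0.0774] r [-0.0004  0.0016 -0.0004] calls>=1.00
STEP d [-0.0174  0.0507  0.0774] r [-0.0004  0.0016 -0.0004]
```

```bash
python3 -m handwheel '[[0.02,0.01,0,0,0,0,20],[0.02,0.02,0.03,0,0.001,0,20],[0.01,0.035,0.055,0,0.001,0,20],[0,0.047,0.076,0,0.001,0,20],[0,0.047,0.076,0,0.001,0,20]]' 40|tail -2
python3 pl.py 3 -2 22 65 -5
```

```text
contact_force: [0.2, 1.3, -4.4]
gripper_width: 0.0432
t43.73 p [ 0.633  -0.1258  0.0861] yaw-3.76 tilt22.28 F [ 0.2  1.3 -4.4] M [0.03 0.76 0.03] w0.0432
now centre bed mm [ 13.2776 127.7271  99.069 ] axis at x=-67: [-67.     131.325   66.1454] tip [-58.827  130.9587  69.4973]
target TCP [ 0.6177 -0.1235  0.0782] centre bed [-0.002   0.1296  0.0913]
full d [-0.1723 -0.0124  0.0141] r [ 0.     -0.0016 -0.0011] calls>=1.00
STEP d [-0.1723 -0.0124  0.0141] r [ 0.     -0.0016 -0.0011]
```

```bash
python3 -m handwheel '[[-0.01,-0.01,0.01,0,-0.001,0,20],[-0.03,-0.011,0.013,0,-0.0015,-0.001,20],[-0.05,-0.011,0.013,0,-0.0015,-0.001,20],[-0.07,-0.011,0.013,0,-0.0015,-0.001,20],[-0.085,-0.011,0.013,0,-0.0015,-0.001,20]]' 40|tail -2;  python3 pl.py 3 -2 22 65 -5
```

```text
contact_force: [0.3, 0.6, -5.6]
gripper_width: 0.0425
t44.15 p [ 0.6251 -0.1233  0.0814] yaw-3.52 tilt21.98 F [ 0.3  0.6 -5.6] M [0.1  0.76 0.03] w0.0425
now centre bed mm [  5.4026 129.9481  94.468 ] axis at x=-67: [-67.     132.8858  65.2278] tip [-66.8709 132.8805  65.2799]
target TCP [ 0.6177 -0.1235  0.0782] centre bed [-0.002   0.1296  0.0913]
full d [-0.0803  0.0063  0.0019] r [-0.0001  0.0001  0.0001] calls>=1.00
STEP d [-0.0803  0.0063  0.0019] r [-0.0001  0.0001  0.0001]
```

```bash
python3 -m handwheel '[[0,0.005,0.001,0,0,0,20],[-0.02,0.005,0.001,0,0,0,20],[-0.04,0.005,0.001,0,0,0,20],[-0.06,0.005,0.001,0,0,0,20],[-0.08,0.005,0.001,0,0,0,20]]' 40|tail -2;  python3 pl.py 3 -2 16 64.5 -5
```

```text
contact_force: [-0.1, -1.4, -5.4]
gripper_width: 0.0426
t44.57 p [ 0.6179 -0.1236  0.0784] yaw-3.54 tilt22.00 F [-0.1 -1.4 -5.4] M [ 0.06  0.76 -0.02] w0.0426
now centre bed mm [ -1.7372 129.5914  91.4634] axis at x=-67: [-67.     132.2559  65.0752] tip [-73.998  132.5416  62.2457]
target TCP [ 0.6162 -0.1234  0.0691] centre bed [-0.002   0.1296  0.0832]
full d [-0.0507 -0.0002  0.0804] r [-0.0001 -0.0333  0.0001] calls>=1.00
STEP d [-0.0507 -0.0002  0.0804] r [-0.0001 -0.0333  0.0001]
```

```bash
python3 -m handwheel '[[-0.008,0,0.013,0,-0.0055,0,20],[-0.017,0,0.03,0,-0.012,0,20],[-0.027,0,0.047,0,-0.019,0,20],[-0.038,0,0.063,0,-0.026,0,20],[-0.049,0,0.08,0,-0.0335,0,20]]' 40|tail -2;  python3 pl.py 3 -2 10 64 -5;  python3 -m handwheel '[[-0.008,0,0.013,0,-0.0055,0,20],[-0.017,0,0.03,0,-0.012,0,20],[-0.027,0,0.047,0,-0.019,0,20],[-0.037,0,0.063,0,-0.026,0,20],[-0.046,0,0.08,0,-0.033,0,20]]' 40|tail -2;python3 pl.py 3 -2 6 64 -5
```

```text
contact_force: [-0.2, -0.5, -6.2]
gripper_width: 0.0428
t44.98 p [ 0.6164 -0.1235  0.0691] yaw-3.54 tilt15.91 F [-0.2 -0.5 -6.2] M [ 0.06  0.53 -0.  ] w0.0428
now centre bed mm [ -1.8525 129.5229  83.2237] axis at x=-67: [-67.     132.1908  64.643 ] tip [-76.8033 132.5923  61.8471]
target TCP [ 0.6147 -0.1233  0.0605] centre bed [-0.002   0.1296  0.0755]
full d [-0.0395 -0.0009  0.0784] r [-0.0002 -0.0328  0.    ] calls>=1.00
STEP d [-0.0395 -0.0009  0.0784] r [-0.0002 -0.0328  0.    ]
contact_force: [0.8, 0.2, -6.1]
gripper_width: 0.0428
t45.40 p [ 0.6143 -0.1234  0.0601] yaw-3.54 tilt9.98 F [ 0.8  0.2 -6.1] M [ 0.07  0.36 -0.02] w0.0428
now centre bed mm [ -2.4174 129.5436  75.112 ] axis at x=-67: [-67.     132.1896  63.7364] tip [-79.1724 132.6883  61.5923]
target TCP [ 0.6137 -0.1233  0.0553] centre bed [-0.002   0.1296  0.0708]
full d [-0.0146 -0.0009  0.0459] r [-0.0002 -0.0221  0.    ] calls>=1.00
STEP d [-0.0146 -0.0009  0.0459] r [-0.0002 -0.0221  0.    ]
```

```bash
python3 -m handwheel '[[-0.003,0,0.008,0,-0.004,0,20],[-0.006,0,0.018,0,-0.008,0,20],[-0.009,0,0.028,0,-0.013,0,20],[-0.012,0,0.037,0,-0.018,0,20],[-0.014,0,0.046,0,-0.022,0,20]]' 40|tail -2;  
python3 pl.py 3 -2 3 63.5 -5; python3 -m handwheel '[[0,0,0.007,0,-0.003,0,20],[-0.002,0,0.015,0,-0.006,0,20],[-0.004,0,0.025,0,-0.01,0,20],[-0.006,0,0.034,0,-0.014,0,20],[-0.008,0,0.042,0,-0.017,0,20]]' 40|tail -2;  
python3 pl.py 3 -1 0.5 62.5 -5
```

```text
contact_force: [-0.0, -0.3, -5.5]
gripper_width: 0.0428
t45.82 p [ 0.6134 -0.1233  0.0551] yaw-3.54 tilt5.98 F [-0.  -0.3 -5.5] M [ 0.01  0.11 -0.02] w0.0428
now centre bed mm [ -2.2151 129.5661  70.627 ] axis at x=-67: [-67.     132.2149  63.8374] tip [-79.7262 132.7352  62.5037]
target TCP [ 0.6128 -0.1232  0.0511] centre bed [-0.002   0.1296  0.0669]
full d [-0.0102 -0.0006  0.0396] r [-0.0001 -0.0165  0.0001] calls>=1.00
STEP d [-0.0102 -0.0006  0.0396] r [-0.0001 -0.0165  0.0001]
contact_force: [0.4, 0.9, -6.2]
gripper_width: 0.0429
t46.23 p [ 0.613  -0.1233  0.0508] yaw-3.54 tilt2.92 F [ 0.4  0.9 -6.2] M [0.02 0.1  0.04] w0.0429
now centre bed mm [ -1.801  129.5711  66.597 ] axis at x=-67: [-67.     132.2401  63.273 ] tip [-79.6348 132.7574  62.6289]
target TCP [ 0.6131 -0.1232  0.047 ] centre bed [-0.001   0.1296  0.0631]
full d [-0.0006 -0.0004  0.0375] r [-0.0002 -0.0134  0.    ] calls>=1.00
STEP d [-0.0006 -0.0004  0.0375] r [-0.0002 -0.0134  0.    ]
```

```bash
python3 -m handwheel '[[0,0,0.006,0,-0.003,0,20],[0,0,0.014,0,-0.006,0,20],[0,0,0.022,0,-0.009,0,20],[0,0,0.03,0,-0.012,0,20],[0,0,0.036,0,-0.0135,0,20]]' 40|tail -2;  
python3 -m handwheel '[[0,0,0.004,0,-0.001,0,20],[0,0,0.007,0,-0.002,0,20],[0,0,0.01,0,-0.003,0,20],[0,0,0.011,0,-0.003,0,20],[0,0,0.011,0,-0.003,0,20]]' 40|tail -2;  python3 pl.py 3 -1 0 61.8 -5;python3 -m handwheel '[[0,0,0.002,0,0,0,20],[0,0,0.004,0,0,0,20],[0,0,0.006,0,0,0,20],[0,0,0.007,0,0,0,20],[0,0,0.007,0,0,0,20]]' 40|tail -2;  python3 pl.py 3 -1 0 61.8 -5
```

```text
contact_force: [-0.1, -0.1, -5.2]
gripper_width: 0.0432
contact_force: [0.9, -0.4, -5.8]
gripper_width: 0.043
t47.07 p [ 0.6131 -0.1233  0.0461] yaw-3.54 tilt-0.00 F [ 0.9 -0.4 -5.8] M [ 0.   -0.07 -0.03] w0.0430
now centre bed mm [ -0.9227 129.539   62.233 ] axis at x=-67: [-67.     132.2403  62.2339] tip [-78.8576 132.725   62.234 ]
target TCP [ 0.613  -0.1232  0.0457] centre bed [-0.001   0.1296  0.0618]
full d [-0.0008 -0.0004  0.0043] r [-0.0001  0.      0.0001] calls>=1.00
STEP d [-0.0008 -0.0004  0.0043] r [-0.0001  0.      0.0001]
contact_force: [-1.4, -0.2, -2.4]
gripper_width: 0.0426
t47.48 p [ 0.6132 -0.1233  0.0457] yaw-3.54 tilt0.01 F [-1.4 -0.2 -2.4] M [0.03 0.24 0.01] w0.0426
now centre bed mm [ -0.832  129.4883  61.8225] axis at x=-67: [-67.     132.1969  61.8114] tip [-78.7667 132.6786  61.8094]
target TCP [ 0.613  -0.1232  0.0457] centre bed [-0.001   0.1296  0.0618]
full d [-0.0017 -0.0009  0.0002] r [-0.0001 -0.0001  0.    ] calls>=1.00
STEP d [-0.0017 -0.0009  0.0002] r [-0.0001 -0.0001  0.    ]
```

```bash
python3 -m handwheel '[[0,0,0.002,0,0,0,20],[0,0,0.004,0,0,0,20],[0,0,0.004,0,0,0,20],[0,0,0.004,0,0,0,20],[0,0,0.004,0,0,0,20]]' 40|tail -2;python3 -m handwheel '[[0,0,0,0,0,0,40],[0,0,0,0,0,0,55],[0,0,0,0,0,0,65],[0,0,0,0,0,0,65],[0,0,-0.05,0,0,0,65]]' 40|tail -2; for i in 1 2; do  python3 -m handwheel '[[0,0,-0.1,0,0,0,65],[0,0,-0.25,0,0,0,65],[0,0,-0.45,0,0,0,65],[0,0,-0.65,0,0,0,65],[0,0,-0.8,0,0,0,65]]' 40|tail -2; done
python3 - <<'E'
from workcell import *
from lib import *
for n in ["scene","wrist","side"]:
    c=camera(n);pickle.dump(c,open(n+".pkl","wb"));im=c["pixels"][:,:,::-1]
    if n=="scene": im=cv2.resize(im[260:460,140:350],None,fx=3,fy=3,interpolation=cv2.INTER_CUBIC)
    if n=="side":
        cv2.imwrite("pics/p5full.png",im); im=cv2.resize(im[120:250,260:410],None,fx=4.5,fy=4.5,interpolation=cv2.INTER_CUBIC)
    cv2.imwrite("pics/p5"+n+".png",im)
E
python3 go.py
```

```text
contact_force: [-2.6, 0.7, 4.5]
gripper_width: 0.043
contact_force: [-0.1, -0.3, 0.5]
gripper_width: 0.0571
contact_force: [0.5, -1.0, -0.4]
gripper_width: 0.0576
contact_force: [0.8, -0.1, -0.9]
gripper_width: 0.0576
t49.30 p [ 0.6138 -0.1234  0.2116] yaw-3.54 tilt0.16 F [-0.2  1.2 -0.7] M [ 0.06  0.08 -0.  ] w0.0571
```

View pics/p5scene.png

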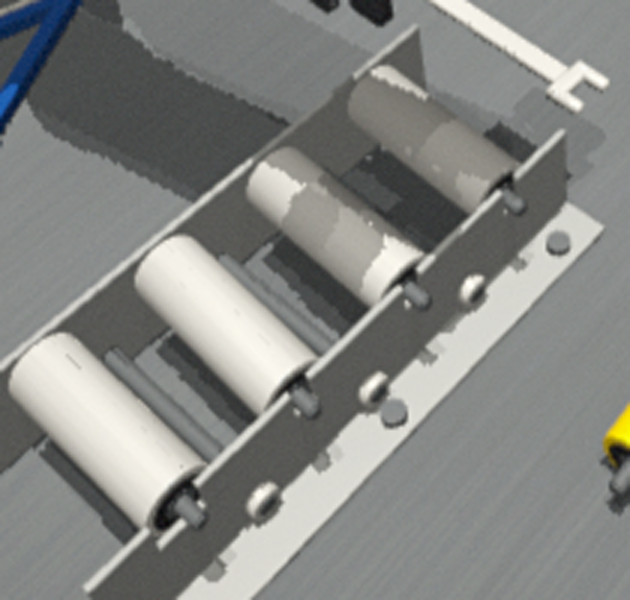

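View pics/p5wrist.png

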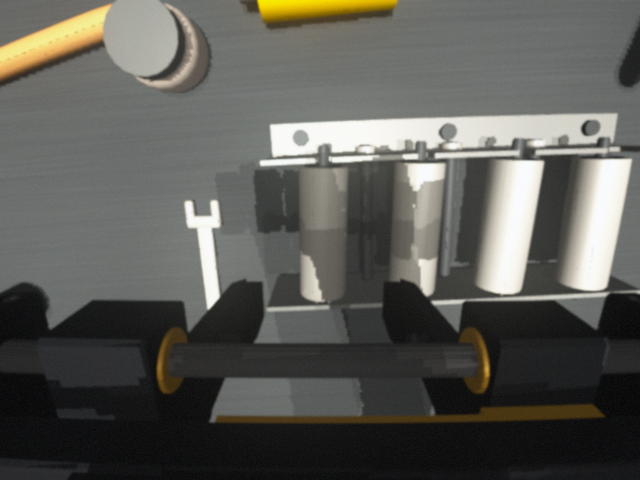

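View pics/p5side.png

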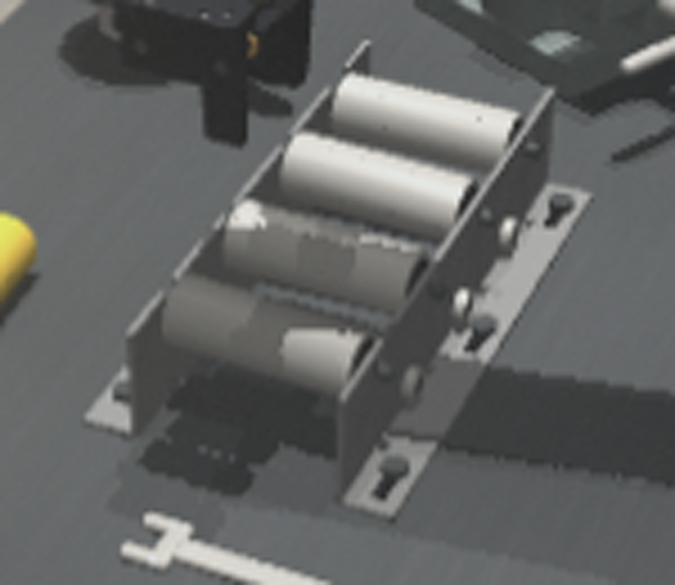

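View pics/p5full.png

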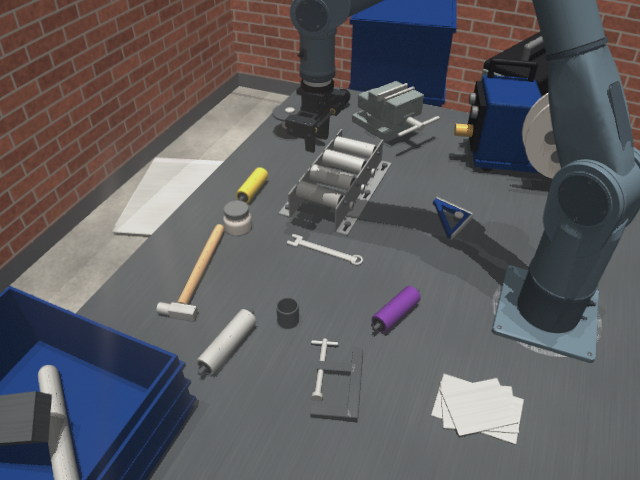

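All four rollers lie alike in the bed, each new one with its axle in a slot (scene zoom (305,400), (418,298) and (513,200)). The bystanders look unmoved. I'll do one numeric check and then hand in.

Run:
```python
from workcell import *
from lib import *
BED=(.6063,-.2525,-.0209)
for n in ("scene","side"):
    camera(n)
    for t in ("roller1_mid","g_clamp","spare_roller_mid"):
        for d in place_of(t,n): print(n,t,np.array(d["centre"]),round(d["confidence"],2))
for y in (-.0425,.0425,.1275): print(bedw(BED,[[0,y,.062]]))
s=sense();print(s["time"],np.abs(s["qd"]).max(),s["contact_force"])
```

```text
scene roller1_mid [ 0.6021 -0.2895  0.0655] 0.7
scene g_clamp [0.3357 0.3429 0.0026] 0.97
scene spare_roller_mid [0.6105 0.3611 0.0249] 0.73
side roller1_mid [0.3162 0.1385 0.0238] 0.9
side roller1_mid [ 0.6042 -0.2938  0.0645] 0.84
side g_clamp [ 0.3357  0.3378 -0.0013] 0.84
side spare_roller_mid [0.6131 0.3624 0.0226] 0.55
[[ 0.6054 -0.295   0.062 ]]
[[ 0.6072 -0.21    0.062 ]]
[[ 0.609 -0.125  0.062]]
49.7 0.2850474991070714 [ 0.3704 -1.1654 -0.2299]
```

```bash
python3 -c "
from workcell import *
print(hand_in())"
```

```text
the job is handed in; nothing more can be done
None
```

All three short rollers are back in the bed, one in each empty place, and the job was handed in at about 49.7 s of the 72 s allowed.

- **Finding the hole:** the closed rail's holes showed in the scene and wrist pictures, about 5.5 mm off along the bed's +y. I used that in place of feeling for them.
- **Fitting:** each roller was tilted about 22°, put through its hole without touching, swung down and lowered until a light touch registered. The wrist force stayed under about 7 N at every reading, and I released each roller there.
- **Last checks:**
  - The scene, side and wrist pictures show all four rollers lying alike, with the axles in their slots.
  - The gripper is open and above the bed, touching nothing.
  - The longer roller and the clamp were re-measured, and both were within about 2 mm of their first readings. The other bystanders look unmoved in the final side picture.
- **Not confirmed:**
  - The network located only the roller in place 1 at the end, 2–6 mm from that place's point and 2.5–3.5 mm high. That is about its own accuracy of 4 mm, so it doesn't settle the 3 mm height limit.
  - Places 2 and 3 rest on the pictures, the TCP height at release and the contact force.
  - For roller 2, contact came about 1 mm lower than calculated, probably because of how it sat in the grip.

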